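Close, base-stamp and crate the sweet jars

TASK

Finish the sweet jars on the packing bench: screw each cap tight (clockwise, black bar lined up with the mark on the jar), then press each closed jar squarely down on the stamper's sprung pad until the pad is fully down, keeping to the order yellow, red, green, blue (skip a colour that is not there), and stand every jar upright on the floor of the orange crate. Finish with the crate's drop-front gate pushed up shut, and leave the trays and the spoon where they are.

Things in the scene. Friction and masses are not known exactly. Their poses are not given: they have to be found in the camera images.
- jar_yellow: sweet jar with a yellow screw cap, loose, about 0.3 kg (may be absent): round amber body with a white band, diameter 68 mm, from its foot up to a flat shoulder at 74 mm, then the yellow cap, diameter 50 mm, from 76 to 104 mm height. Origin: centre of the foot, z up. A black mark lies on the shoulder on the jar's own +x side. Best handled by the cap, from above; the cap cannot come off.
- cap_yellow (a joint): turn of the yellow cap on its jar, rad: 0 = tight (stop; the black bar on the cap top lines up with the black mark on the jar's shoulder), grows as it is unscrewed, anticlockwise seen from above, up to 1.6. It turns without rising, against a light friction of about 0.025 N m and stays where it is left; standing on the bench, the jar does not turn with it until the stop is reached.
- cap_yellow_top (a point): centre of the top of the yellow cap, 104 mm above the jar's foot; its x axis points along the black bar on the cap
- jar_red: sweet jar with a red screw cap, loose, about 0.3 kg (may be absent): round amber body with a white band, diameter 68 mm, from its foot up to a flat shoulder at 74 mm, then the red cap, diameter 50 mm, from 76 to 104 mm height. Origin: centre of the foot, z up. A black mark lies on the shoulder on the jar's own +x side. Best handled by the cap, from above; the cap cannot come off.
- cap_red (a joint): turn of the red cap on its jar, rad: 0 = tight (stop; the black bar on the cap top lines up with the black mark on the jar's shoulder), grows as it is unscrewed, anticlockwise seen from above, up to 1.6. It turns without rising, against a light friction of about 0.025 N m and stays where it is left; standing on the bench, the jar does not turn with it until the stop is reached.
- cap_red_top (a point): centre of the top of the red cap, 104 mm above the jar's foot; its x axis points along the black bar on the cap
- jar_green: sweet jar with a green screw cap, loose, about 0.3 kg (may be absent): round amber body with a white band, diameter 68 mm, from its foot up to a flat shoulder at 74 mm, then the green cap, diameter 50 mm, from 76 to 104 mm height. Origin: centre of the foot, z up. A black mark lies on the shoulder on the jar's own +x side. Best handled by the cap, from above; the cap cannot come off.
- cap_green (a joint): turn of the green cap on its jar, rad: 0 = tight (stop; the black bar on the cap top lines up with the black mark on the jar's shoulder), grows as it is unscrewed, anticlockwise seen from above, up to 1.6. It turns without rising, against a light friction of about 0.025 N m and stays where it is left; standing on the bench, the jar does not turn with it until the stop is reached.
- cap_green_top (a point): centre of the top of the green cap, 104 mm above the jar's foot; its x axis points along the black bar on the cap
- jar_blue: sweet jar with a blue screw cap, loose, about 0.3 kg (may be absent): round amber body with a white band, diameter 68 mm, from its foot up to a flat shoulder at 74 mm, then the blue cap, diameter 50 mm, from 76 to 104 mm height. Origin: centre of the foot, z up. A black mark lies on the shoulder on the jar's own +x side. Best handled by the cap, from above; the cap cannot come off.
- cap_blue (a joint): turn of the blue cap on its jar, rad: 0 = tight (stop; the black bar on the cap top lines up with the black mark on the jar's shoulder), grows as it is unscrewed, anticlockwise seen from above, up to 1.6. It turns without rising, against a light friction of about 0.025 N m and stays where it is left; standing on the bench, the jar does not turn with it until the stop is reached.
- cap_blue_top (a point): centre of the top of the blue cap, 104 mm above the jar's foot; its x axis points along the black bar on the cap
- stamper: base stamper, fixed: grey block 110 x 110 mm, 34 mm high, with a steel collar to 40 mm; origin at the centre of its underside, on the bench, z up. In its middle is the sprung pad
- pad (a joint): how far the sprung round pad (white face, diameter 76 mm) is pressed down, m: 0 = up, face 52 mm above the bench; 0.010 = fully down, face 42 mm above the bench. Spring: about 5 N to start, 12 N fully down; a standing jar does not press it down. It rises by itself when let go
- pad_top (a point): centre of the pad's face; moves down with it
- crate: orange packing crate, fixed: 160 mm (its x) by 350 mm (its y) outside, walls 85 mm high and 8 mm thick, floor 6 mm thick, open on top; origin at the centre of its underside, on the bench. Room for four jars side by side along y, 82 mm apart. Its -x side is the drop-front gate
- gate (a joint): angle of the crate's drop-front gate, rad: 0 = upright, shut (stop); grows as it leans outwards (to the crate's -x), up to 1.25. Hinged along its bottom edge, stiff enough to stay where it is left (about 0.13 N m), no latch. Follow its arc when pushing (edge rises as it shuts): a level push can bind when it leans far out
- gate_edge (a point): middle of the gate's free (top) edge, 75 mm from the hinge; the gate is 330 mm wide and 8 mm thick
- gate_hinge (a point): middle of the gate's hinge line: 76 mm from the crate's origin along its -x, 8 mm above the bench; its y axis runs along the hinge
- candy_tray: bystander: dark tray of candy sticks, 90 mm (its x) by 150 mm, 22 mm high, loose; origin under its centre. Leave alone
- tray_stack: bystander: stack of dark trays, 90 x 90 x 50 mm, loose; origin under its centre. Leave alone
- scoop: bystander: long steel spoon lying on the bench, loose; origin under its middle. Leave alone
Mind the look-alikes: they are no part of the job. Leave any turquoise look-alike of the jar_red alone.

How it is judged (in metres and radians):
On the way, in this order (a step that is already met when the one before it is completed fails the run):
1. the yellow jar, its cap tight, stands squarely on the stamper's pad and presses it fully down (skipped if that jar is absent) (z of jar_yellow in the frame of stamper below 0.0436 m and horizontal distance between jar_yellow and stamper below 0.02 m and angle between jar_yellow's own z axis and vertical below 0.12 rad and value of joint cap_yellow below 0.12 rad), for 0.2 s.
2. the red jar, its cap tight, stands squarely on the stamper's pad and presses it fully down (skipped if that jar is absent) (z of jar_red in the frame of stamper below 0.0436 m and horizontal distance between jar_red and stamper below 0.02 m and angle between jar_red's own z axis and vertical below 0.12 rad and value of joint cap_red below 0.12 rad), for 0.2 s.
3. the green jar, its cap tight, stands squarely on the stamper's pad and presses it fully down (skipped if that jar is absent) (z of jar_green in the frame of stamper below 0.0436 m and horizontal distance between jar_green and stamper below 0.02 m and angle between jar_green's own z axis and vertical below 0.12 rad and value of joint cap_green below 0.12 rad), for 0.2 s.
4. the blue jar, its cap tight, stands squarely on the stamper's pad and presses it fully down (skipped if that jar is absent) (z of jar_blue in the frame of stamper below 0.0436 m and horizontal distance between jar_blue and stamper below 0.02 m and angle between jar_blue's own z axis and vertical below 0.12 rad and value of joint cap_blue below 0.12 rad), for 0.2 s.
At the end, for the whole second after the job is handed in: every jar that is present stands in the crate on its floor (foot within 8 mm of it, tilt under 0.1 rad, at rest), its cap within 0.12 rad of tight, and the gate is within 0.08 rad of upright; nothing is held (x of jar_yellow in the frame of crate between -0.06 and 0.06 m and y of jar_yellow in the frame of crate between -0.15 and 0.15 m and z of each of jar_yellow, jar_red, jar_green, jar_blue in the frame of crate below 0.014 m and angle between each of jar_yellow, jar_red, jar_green, jar_blue's own z axis and vertical below 0.1 rad and value of joint each of cap_yellow, cap_red, cap_green, cap_blue below 0.12 rad and linear speed of each of jar_yellow, jar_red, jar_green, jar_blue below 0.02 m/s and x of jar_red in the frame of crate between -0.06 and 0.06 m and y of jar_red in the frame of crate between -0.15 and 0.15 m and x of jar_green in the frame of crate between -0.06 and 0.06 m and y of jar_green in the frame of crate between -0.15 and 0.15 m and x of jar_blue in the frame of crate between -0.06 and 0.06 m and y of jar_blue in the frame of crate between -0.15 and 0.15 m and value of joint gate below 0.08 rad); the robot touches nothing.
It fails at once if the candy tray is shifted by more than 4 cm (distance of candy_tray from where it was at the start of the episode above 0.04 m).
It fails at once if the stack of trays is shifted by more than 4 cm (distance of tray_stack from where it was at the start of the episode above 0.04 m).
It fails at once if the spoon is shifted by more than 4 cm (distance of scoop from where it was at the start of the episode above 0.04 m).
Of jar_yellow, jar_red, jar_green, jar_blue only 3 to 4 are there at a start; the rules pass over those that are not, and their reading is None.
At some moment in a run one of jar_yellow, jar_red, jar_green, jar_blue may be knocked a few centimetres aside while the robot is not near it.
It also fails if it takes over 210 s, if anything falls off the work surface, if the arm or the gripper's body presses on something with over 40 N, if the wrist force passes 120 N, or if a joint passes its speed limit or range.

ROBOT

A 6-joint arm with a two-finger parallel gripper is mounted at the origin on the work surface. World frame = base frame: x ahead of the robot, y to its left, z up, the work surface at z = 0. Lengths are in mm, angles in rad, forces in N, time in s.
With the tool pointing down it reaches from about 350 to 1000 mm from the base axis. Payload 7.1 kg.
Tool frame: the origin (TCP) lies on the mounting face of the last link; the fingertips stand 173 mm ahead of it and the grasp point (between the pads) lies 155 mm ahead of it; z points along the fingers, x is the direction in which the jaws open and shut, and the axes are right-handed (so a half turn about z gives the same grasp; the last joint's range is limited). The gripper opens to 85 mm and grips with 20 to 120 N. Pads are 22 mm wide; open, the fingers measure 114 mm over their backs; the gripper's body (76 mm by 85 mm) begins 54 mm behind the grasp point. The pads swing forward as they close: fully open they stand 13 mm farther back than shut.
Start: joints at [1.135, 0.423, 1.63, -0, 1.089, -0.019], TCP at [252.991, 571.491, 404.719] pointing down, gripper open.
Joint ranges: [-3, 3], [-0.9, 2.11], [0.09, 2.58], [-1.31, 4.45], [0.11, 2.69], [-2.54, 2.54]. Speed limits (rad/s): [2.39, 2.39, 3.01, 3.14, 3.14, 3.14].

INTERFACE

Orientations are given as a unit quaternion [w, x, y, z].
In Python, from station import bot gives the robot as it stands.
- The arm moves only by the tool arm_command, never from a script. Its argument "moves" is a list of rows, each a list of 5 numbers: the opening, from 0 (shut) to 1 (fully open), then the shift along the tool's x, y, z in mm, then the turn about the tool's z in degrees. In form: [[grip, x, y, z, turn], ...]. A call has 1 to 12 rows; each row is the pose to reach, as a shift and turn from the pose commanded when the call began, along the tool's axes at that moment; what a row does not reach only later rows make up. A row lasts 1/8 s, in which the tool goes at most 62.5 mm and 10.7 degrees, less where a joint would pass 70% of its speed; a pose out of reach is approached as far as the arm can. A call with a gripper value outside its range is refused whole. The fingers move at their own pace and stop on an object; the grip force is fixed at half the most. Time passes only in rows, so rows that repeat a pose let the fingers close. It gives the time, the measured TCP pose, the force and the opening at its end, in the units of the state.
- bot.get_obs(): the state, without advancing time (a new reading comes with each control period).
- bot.capture(name): name is "scene" or "top" or "wrist"; returns a dict with "pixels" (384x512x3 uint8, red, green, blue), "fov_y" (degrees; the focal length in pixels is half the picture's height over the tangent of half this angle, whatever the lens; pixels are square), "cx", "cy" (the principal point, pixels), "extrinsics" (4x4, takes a point from world to camera coordinates). Camera axes: x right, y up, looking along -z (the intrinsics and any distortion apply to the point x, -y, -z); pixel columns grow to the right and rows downward; lengths in mm; the calibration is good to about 2 mm. The wrist camera is an equidistant fisheye: a pixel r from the principal point sees the ray r / f radians off the axis. A picture is of the moment at which its call begins. There is no depth.
- bot.sign_off(): hands the job in, once; it reports no verdict.
Trained networks look in a picture, given as the dict that the camera call returned (one of the last four; its "shot" number tells which), for a name from the list of things; names that differ only in an ending like _2 or _b are one class to them, and where a whole thing is asked for, a point or a joint stands for the part that bears it (a point fixed in the world has none). Each returns a list of dicts, best first, with "score" (0 to 1); they miss things now and then, are a little off and sometimes report something else, mostly with a low value. They report only what shows in the picture. A call takes as long as a camera call. They do not tell look-alikes from the thing itself.
- bot.find_in(target, picture): "bbox" ([left, top, width, height] in pixels, round what is visible of it).
- bot.trace(target, picture): "mask" (384x512 bool, what is visible of it) and "bbox" ([left, top, width, height] in pixels, round what is visible of it).
The state is a dict: "t": time; "joints": joint angles; "joint_vel": joint speeds; "effort": joint torques, N m; "eef_pos": TCP position; "orientation": TCP orientation; "ft_force": force on the tool from outside, world axes, zero at the start; "ft_torque": the same for the moment, N m; "grip_width": finger opening in mm.
Only numpy, scipy, OpenCV 4.12 (cv2) and the standard library are available. Lean on these libraries where they do the work, as an engineer would, in place of code of your own. Each camera call takes 0.05 s, during which the arm holds its last target.

## Working session

There is one attempt and no reset: what is moved stays moved. The work goes in short steps, Python scripts to look and compute and a tool call to move; the robot and the scene stay as the last step left them, time stands still between calls to the robot, and variables do not carry over. Pictures are saved under pics/ and viewed, and the job is handed in when it is done.

Besides the shell and the picture viewer there is one more tool, called after "Emit:" as name(argument=value, ...), one argument or row to a line, values as JSON. arm_command: Moves the arm, as the interface text tells. Its arguments: {"type":"object","properties":{"moves":{"type":"array"}},"required":["moves"]}

```bash
ls; mkdir -p pics; cat > h.py <<'E'
import numpy as np, cv2
from station import bot
def save(p,n,scale=1.5):
    im=cv2.cvtColor(p["pixels"],cv2.COLOR_RGB2BGR)
    im=cv2.resize(im,None,fx=scale,fy=scale,interpolation=cv2.INTER_CUBIC)
    cv2.imwrite("pics/%s.png"%n,im)
def ray(p,u,v):
    E=np.array(p["extrinsics"]);R=E[:3,:3];t=E[:3,3]
    f=192/np.tan(np.radians(p["fov_y"])/2)
    a=(u-p["cx"]);b=(v-p["cy"])
    if p.get("fish"):
        r=np.hypot(a,b);th=r/f;s=np.sin(th)/max(r,1e-9)
        d=np.array([a*s,-b*s,-np.cos(th)])
    else: d=np.array([a/f,-b/f,-1])
    return -R.T@t, R.T@d
def at(p,u,v,z):
    o,d=ray(p,u,v);return o+d*(z-o[2])/d[2]
def cap(n):
    p=bot.capture(n);p=dict(p);p["fish"]=(n=="wrist");return p
def proj(p,X):
    E=np.array(p["extrinsics"]);c=E[:3,:3]@np.array(X,float)+E[:3,3]
    f=192/np.tan(np.radians(p["fov_y"])/2)
    x,y,z=c[0],-c[1],-c[2]
    if p.get("fish"):
        r=np.hypot(x,y);th=np.arctan2(r,z);return p["cx"]+f*th*x/r,p["cy"]+f*th*y/r
    return p["cx"]+f*x/z,p["cy"]+f*y/z
E
python3 - <<'E'
from h import *
print(bot.get_obs())
for n in("scene","top","wrist"):
    p=cap(n);save(p,n+"0");print(n,{k:v for k,v in p.items() if k!="pixels"})
E
```

```text
pics
{'t': 0.0, 'joints': array([ 1.13498592e+00,  4.23855142e-01,  1.63071951e+00, -3.18950858e-05,
        1.08862067e+00, -1.90053018e-02]), 'joint_vel': array([-4.79745938e-05,  9.11973512e-04,  2.02114964e-03,  1.65426721e-04,
        2.45937815e-04,  1.71057677e-03]), 'effort': array([-2.25848635e-03, -5.57394433e+01, -2.81733119e+01, -1.55155603e-04,
        7.54363951e-03, -9.95035435e-06]), 'eef_pos': array([252.88462193, 571.23341005, 403.92495888]), 'orientation': array([ 4.36272884e-04,  8.38101041e-01,  5.45514438e-01, -6.72309427e-04]), 'ft_force': array([-0.82385562, -0.43098156, -0.6162956 ]), 'ft_torque': array([ 0.00091625, -0.01549549, -0.00039831]), 'grip_width': 85.49079507741952}
scene {'fov_y': 48.060376623809965, 'cx': 252.8667856078071, 'cy': 194.55769736793286, 'extrinsics': array([[-7.00031942e-01,  7.13805673e-01,  2.08983716e-02,
         4.40311419e+02],
       [-4.14919649e-01, -4.30382947e-01,  8.01630965e-01,
         1.12665741e+02],
       [ 5.81203033e-01,  5.52496136e-01,  5.97453810e-01,
        -1.39682139e+03],
       [ 0.00000000e+00,  0.00000
[... 310 characters left out ...]
271e-02,
        -5.33397675e+02],
       [-7.62725703e-02,  1.50841961e-02,  9.96972899e-01,
        -1.02794291e+03],
       [ 0.00000000e+00,  0.00000000e+00,  0.00000000e+00,
         1.00000000e+00]]), 'shot': 2, 'fish': False}
wrist {'fov_y': 65.70646984690485, 'cx': 256.98130761914643, 'cy': 189.52485509021307, 'extrinsics': array([[ 4.04197538e-01,  9.14670419e-01, -1.54092726e-03,
        -6.24406594e+02],
       [-8.74494444e-01,  3.85948654e-01, -2.93773899e-01,
         3.77597378e+01],
       [-2.68111577e-01,  1.20090219e-01,  9.55873695e-01,
        -3.77813372e+02],
       [ 0.00000000e+00,  0.00000000e+00,  0.00000000e+00,
         1.00000000e+00]]), 'shot': 3, 'fish': True}
```

View pics/top0.png

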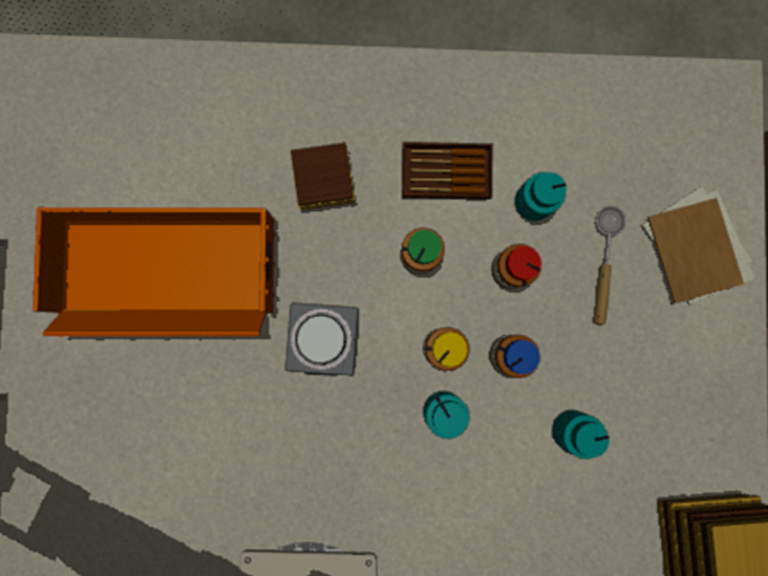

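View pics/scene0.png

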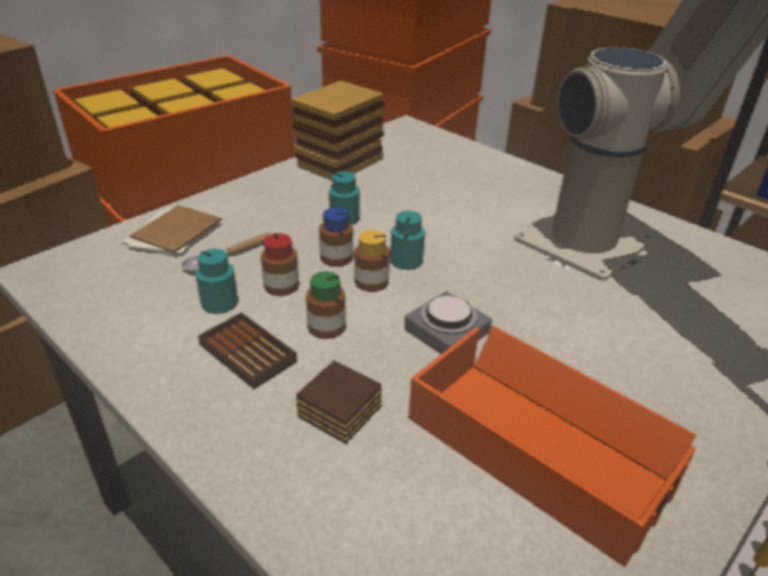

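View pics/wrist0.png

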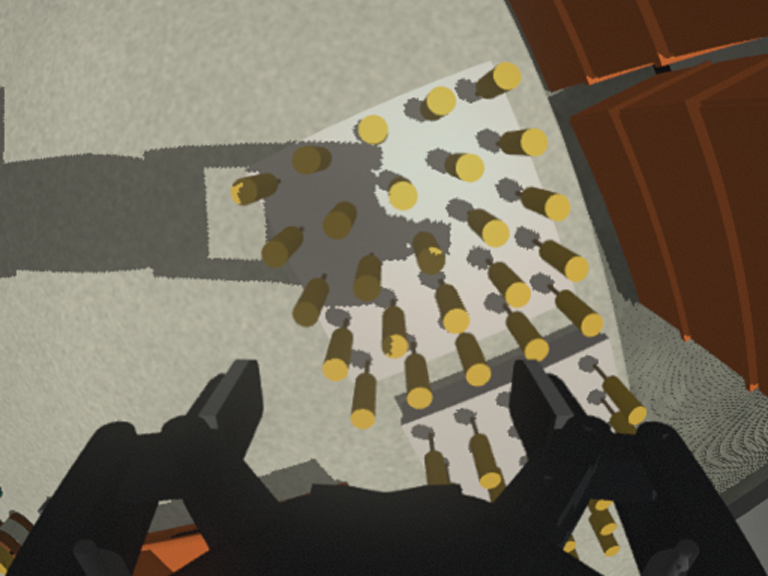

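Top view shows four jars (yellow at 447,349; red 522,264; green 425,247; blue 520,356), the stamper at (322,339), the crate at the left with its gate leaning out, and three turquoise look-alikes. Next step is measuring them.

```bash
cat > caps.py <<'E'
from h import *
HS={"yellow":(22,34),"red":None,"green":(45,80),"blue":(105,130)}
def capmask(p,c):
    h=cv2.cvtColor(p["pixels"],cv2.COLOR_RGB2HSV);H,S,V=h[...,0],h[...,1],h[...,2]
    if c=="red": m=((H<4)|(H>174))&(S>190)&(V>60)
    else:
        a,b=HS[c];m=(H>=a)&(H<=b)&(S>120)&(V>50)
    return m
def fitcap(p,c,near=None):
    m=capmask(p,c).astype(np.uint8)
    m=cv2.morphologyEx(m,cv2.MORPH_CLOSE,np.ones((7,7)))
    n,l,s,ce=cv2.connectedComponentsWithStats(m)
    return [(int(s[i,4]),ce[i].round(1),s[i,:4].tolist(),at(p,*ce[i],104)[:2].round(1)) for i in np.argsort(-s[1:,4])[:3]+1 if s[i,4]>30]
E
python3 - <<'E'
from caps import *
p=cap("top")
for c in HS:
    print(c,fitcap(p,c))
for n in("jar_yellow","jar_red","jar_green","jar_blue","stamper","pad","crate","gate"):
    for r in bot.trace(n,p)[:3]:
        m=r["mask"];ys,xs=np.nonzero(m);print(n,round(r["score"],2),r["bbox"],xs.mean().round(1),ys.mean().round(1),m.sum())
im=p["pixels"][140:300,180:380]
cv2.imwrite("pics/topz.png",cv2.cvtColor(cv2.resize(im,None,fx=4,fy=4,interpolation=cv2.INTER_CUBIC)[:600],cv2.COLOR_RGB2BGR)[:, :800])
E
```

```text
yellow [(421, array([299.4, 232.4]), [288, 221, 24, 24], array([ 438.3, -207.7])), (183, array([486.3, 370. ]), [475, 360, 33, 24], array([ 149.8, -625.6])), (129, array([453.7, 339.3]), [440, 334, 32, 21], array([ 213.8, -553.9]))]
red [(368, array([348.8, 175. ]), [338, 165, 22, 22], array([ 570.9, -316.4]))]
green [(376, array([282.6, 163.9]), [272, 153, 22, 23], array([ 591.2, -166.2]))]
blue [(392, array([347.8, 237.5]), [337, 227, 23, 22], array([ 430.2, -316.3]))]
jar_yellow 0.77 [283.6, 215.2, 31.1, 29.9] 297.6 231.8 717
jar_red 0.86 [366.3, 271.7, 42.6, 33.3] 386.7 289.0 965
jar_red 0.82 [329.0, 164.1, 32.6, 27.3] 344.3 177.0 807
jar_red 0.82 [281.4, 263.3, 31.5, 28.9] 297.4 275.8 810
jar_green 0.64 [267.8, 154.7, 30.9, 29.6] 281.6 166.9 744
jar_green 0.22 [27.3, 204.1, 150.1, 25.8] 104.5 214.5 2559
jar_blue 0.59 [326.2, 223.0, 32.6, 27.8] 343.1 236.5 738
jar_blue 0.41 [334.8, 224.3, 24.5, 24.1] 347.5 236.9 439
stamper 0.6 [189.9, 202.5, 51.4, 51.1] 214.6 225.8 2153
stamper 0.48 [333.6, 164.6, 26.0, 19.7] 348.7 175.0 443
stamper 0.36 [198.0, 209.6, 33.1, 32.7] 213.3 225.3 772
pad 0.81 [197.7, 210.3, 34.9, 30.3] 213.4 225.6 796
pad 0.45 [30.9, 203.9, 144.7, 21.9] 104.5 214.6 2384
crate 0.64 [20.6, 136.0, 161.7, 92.4] 102.9 179.8 13422
crate 0.64 [326.4, 222.7, 33.7, 30.6] 343.7 236.7 780
crate 0.59 [284.3, 215.3, 26.6, 31.5] 297.5 231.6 737
gate 0.89 [26.5, 206.9, 148.0, 16.6] 105.3 214.6 2463
gate 0.63 [283.7, 221.3, 29.1, 24.3] 299.7 232.2 400
gate 0.44 [265.8, 153.1, 30.9, 29.4] 280.9 166.6 712
```

View pics/topz.png

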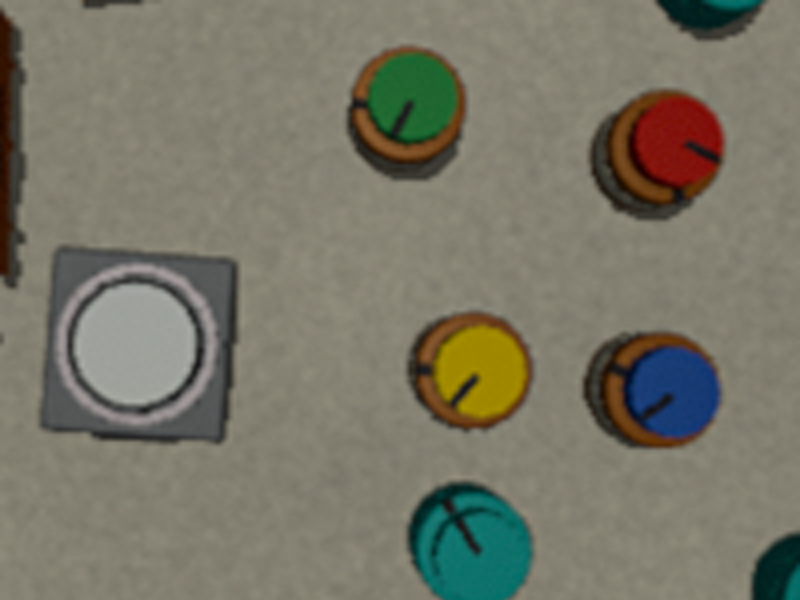

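```bash
python3 - <<'E'
from h import *
p=cap("top")
E=np.array(p["extrinsics"]);print("cam",-E[:3,:3].T@E[:3,3])
r=bot.trace("pad",p)[0];print(at(p,213.4,225.6,52))
im=p["pixels"][125:235,15:185]
cv2.imwrite("pics/crz.png",cv2.cvtColor(cv2.resize(im,None,fx=4.5,fy=4.5,interpolation=cv2.INTER_CUBIC),cv2.COLOR_RGB2BGR))
im=p["pixels"][190:260,180:250]
cv2.imwrite("pics/stz.png",cv2.cvtColor(cv2.resize(im,None,fx=8,fy=8,interpolation=cv2.INTER_CUBIC),cv2.COLOR_RGB2BGR))
E
```

```text
cam [ 457.06527094  -95.64245699 1067.478507  ]
[447.21154877 -11.01484084  52.        ]
```

View pics/crz.png

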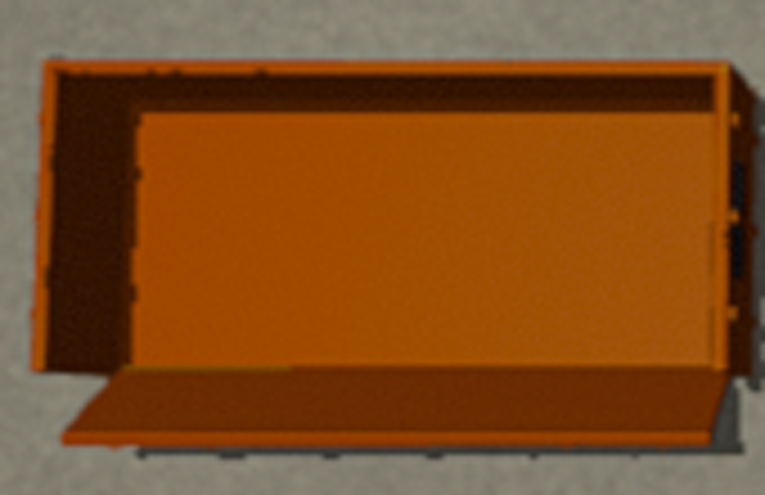

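View pics/stz.png

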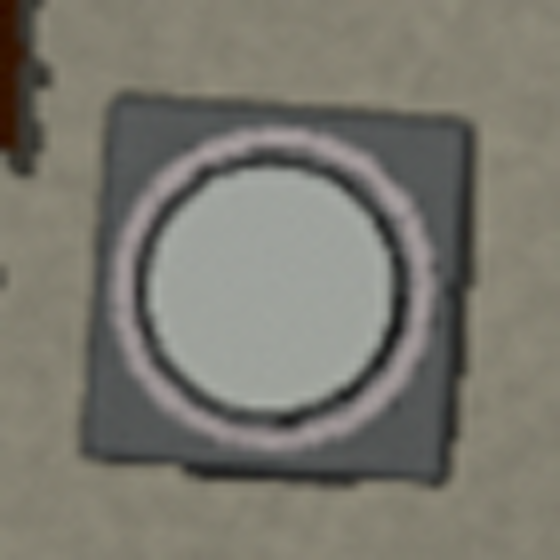

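```bash
python3 - <<'E'
from h import *
from scipy.optimize import least_squares
p=cap("top")
g=lambda a,b:(a/4.5+15-.4,b/4.5+125-.4)
obs=[((80,175,85),g(45,60)),((80,-175,85),g(731,62)),((-80,175,85),g(33,371)),((72,167,6),g(140,113)),((-72,167,6),g(126,368))]
def W(q,X):
    c,s=np.cos(q[2]),np.sin(q[2]);return (q[0]+c*X[0]-s*X[1],q[1]+s*X[0]+c*X[1],X[2])
f=lambda q:np.concatenate([np.array(proj(p,W(q,X)))-u for X,u in obs])
r=least_squares(f,[580,240,0]);print(r.x,r.fun.round(1))
q=r.x
def fg(a):
    out=[]
    for y,u in((165,g(62,436)),(-165,g(710,438))):
        out.append(np.array(proj(p,W(q,(-76-75*np.sin(a[0]),y,8+75*np.cos(a[0])))))-u)
    return np.concatenate(out)
r2=least_squares(fg,[0.6]);print(r2.x,r2.fun.round(1))
for y in(123,41,-41,-123):print(y,np.round(W(q,(0,y,0)),1))
E
```

```text
[5.59247408e+02 2.47382516e+02 3.38378015e-02] [ 0.1  0.5  1.   0.1  0.1  1.3 -1.2 -1.8 -0.1 -0.2]
[0.47978349] [ 0.   0.4  1.2 -0.5]
123 [555.1 370.3   0. ]
41 [557.9 288.4   0. ]
-41 [560.6 206.4   0. ]
-123 [563.4 124.5   0. ]
```

```bash
cat > plan.py <<'E'
from h import *
from scipy.spatial.transform import Rotation as R
def pose():
    o=bot.get_obs();q=o["orientation"];r=R.from_quat([q[1],q[2],q[3],q[0]]).as_matrix();return o,np.array(o["eef_pos"]),r
def plan(*tg):
    o,P,M=pose();yaw=np.degrees(np.arctan2(M[1,0],M[0,0]))
    print("t%.1f"%o["t"],"pos",P.round(1),"yaw",yaw.round(1),"tilt",np.degrees(np.arccos(-M[2,2])).round(2),"w",round(o["grip_width"],1),"F",o["ft_force"].round(1),"J",np.degrees(o["joints"]).round(0))
    prev=P;py=yaw
    for x,y,z,a in tg:
        d=M.T@(np.array([x,y,z])-P)
        a_=a
        tr=(yaw-a_);
        n=max(np.ceil(np.linalg.norm(np.array([x,y,z])-prev)/62.5),np.ceil(abs(py-a_)/10.7))
        print("row",d.round(1).tolist(),"turn",round(tr,1),"n>=",n);prev=np.array([x,y,z]);py=a_
E
python3 - <<'E'
from plan import *
plan((480,200,404,45),(438.3,-207.7,400,30),(438.3,-207.7,300,30),(438.3,-207.7,248,30))
E
```

```text
t0.8 pos [253.  571.5 404.8] yaw 66.1 tilt 0.01 w 85.2 F [ 0.  -0.1 -0.3] J [65. 24. 93.  0. 62. -1.]
row [-247.8, 358.0, 0.7] turn 21.1 n>= 7.0
row [-637.4, 484.9, 4.7] turn 36.1 n>= 7.0
row [-637.5, 484.9, 104.7] turn 36.1 n>= 2.0
row [-637.5, 484.9, 156.7] turn 36.1 n>= 1.0
```

Emit:
arm_command(
  moves=[
    [0.9, -62, 90, 0, 5],
    [0.9, -124, 179, 0, 11],
    [0.9, -186, 268, 0, 16],
    [0.9, -248, 358, 0, 21],
    [0.9, -335, 386, 2, 25],
    [0.9, -420, 413, 2, 29],
    [0.9, -500, 440, 3, 33],
    [0.9, -580, 465, 4, 36],
    [0.9, -637, 485, 5, 36],
    [0.9, -637, 485, 5, 36],
    [0.9, -637, 485, 5, 36],
  ],
)

```text
t: 2.12
eef_pos: [433.8, -76.0, 401.5]
orientation: [0.0, 0.966, 0.26, 0.001]
ft_force: [0.4, -0.5, 0.2]
grip_width: 76.7
```

```bash
python3 - <<'E'
from plan import *
from caps import *
p=cap("wrist");save(p,"w1");print(fitcap(p,"yellow"))
t=cap("top");save(t,"t1")
plan((438.3,-207.7,300,30),(438.3,-207.7,248,30))
E
```

```text
[(1729, array([202.6, 278.3]), [179, 254, 46, 49], array([ 436.9, -196.9])), (50, array([  8.9, 332. ]), [0, 326, 16, 13], array([ 188.9, -532.3]))]
t2.2 pos [434.1 -78.8 401.5] yaw 29.7 tilt 0.12 w 77.2 F [ 0.2 -0.   0.2] J [-12.   9. 116.  -0.  55. -42.]
row [-60.3, 113.8, 101.7] turn -0.3 n>= 3.0
row [-60.3, 113.7, 153.7] turn -0.3 n>= 1.0
```

View pics/w1.png

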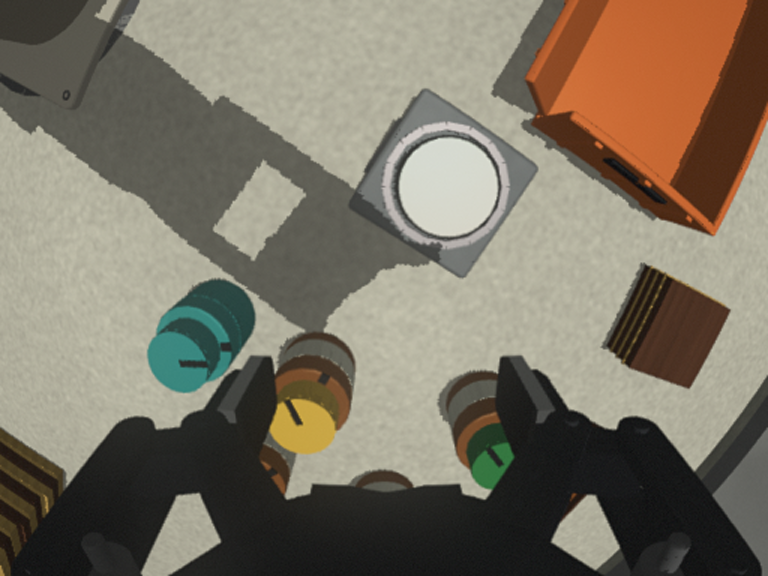

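Emit:
arm_command(
  moves=[
    [0.9, -30, 57, 20, 0],
    [0.9, -60, 114, 60, 0],
    [0.9, -60, 114, 80, 0],
    [0.9, -60, 114, 80, 0],
  ],
)

```text
t: 2.72
eef_pos: [438.7, -202.8, 319.4]
orientation: [-0.001, 0.966, 0.259, -0.002]
ft_force: [-0.4, 1.2, 0.5]
grip_width: 77.1
```

```bash
python3 - <<'E'
from plan import *
from caps import *
p=cap("wrist");save(p,"w2");print(fitcap(p,"yellow"))
plan((438.3,-207.7,300,30),(438.3,-207.7,248,30))
E
```

```text
[(4368, array([254.5, 216.2]), [219, 178, 72, 77], array([ 436.1, -202.6]))]
t2.8 pos [ 439.2 -202.3  320.5] yaw 30.1 tilt 0.14 w 76.8 F [ 0.2 -0.1  0.8] J [-26.  20. 114.   0.  46. -56.]
row [-3.4, 4.3, 20.5] turn 0.1 n>= 1.0
row [-3.4, 4.4, 72.5] turn 0.1 n>= 1.0
```

View pics/w2.png

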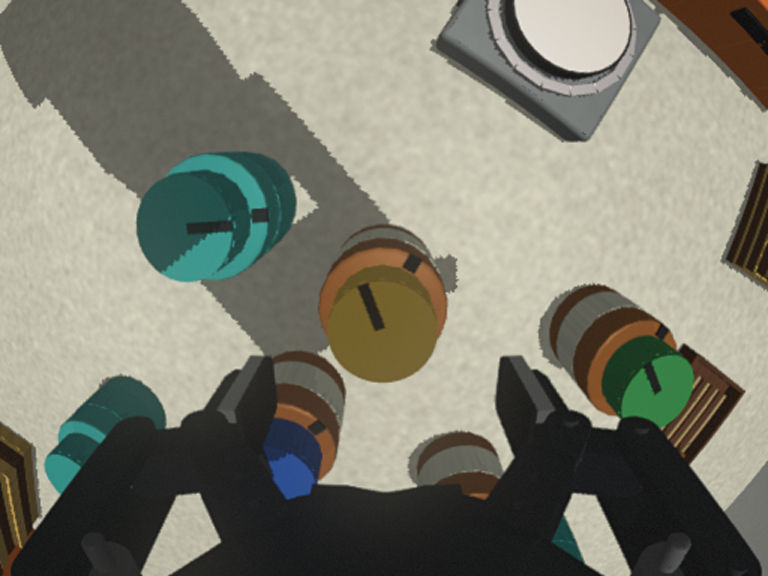

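Emit:
arm_command(
  moves=[
    [0.9, -2, 3, 30, 0],
    [0.9, -2, 3, 60, 0],
    [0.9, -2, 3, 72, 0],
    [0.9, -2, 3, 72, 0],
    [0, -2, 3, 72, 0],
    [0, -2, 3, 72, 0],
    [0, -2, 3, 72, 0],
    [0, -2, 3, 72, 0],
    [0, -2, 3, 72, 0],
    [0, -2, 3, 72, 0],
  ],
)

```text
t: 4.03
eef_pos: [439.4, -206.6, 250.4]
orientation: [0.001, 0.966, 0.26, 0.001]
ft_force: [-2.3, -0.3, 7.1]
grip_width: 48.4
```

```bash
python3 - <<'E'
from plan import *
plan()
p=cap("wrist");save(p,"w3")
p=cap("scene");save(p,"s3")
E
```

```text
t4.0 pos [ 439.4 -206.6  250.4] yaw 30.1 tilt 0.11 w 48.4 F [-2.3 -0.3  7.1] J [-27.  27. 116.  -0.  37. -57.]
```

View pics/w3.png

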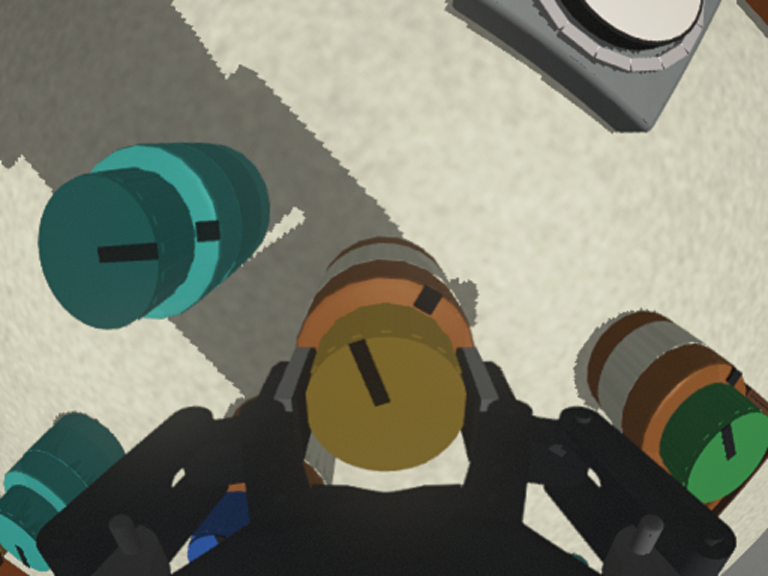

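View pics/s3.png

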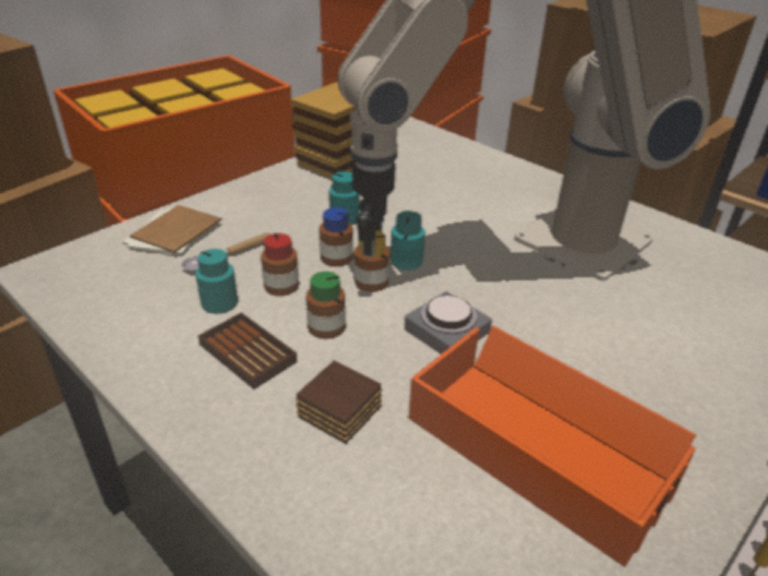

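Emit:
arm_command(
  moves=[
    [0, 0, 0, -2.5, 0],
    [0, 0, 0, -2.5, 10],
    [0, 0, 0, -2.5, 20],
    [0, 0, 0, -2.5, 30],
    [0, 0, 0, -2.5, 40],
    [0, 0, 0, -2.5, 50],
    [0, 0, 0, -2.5, 60],
    [0, 0, 0, -2.5, 60],
    [0, 0, 0, -2.5, 60],
  ],
)

```text
t: 5.25
eef_pos: [439.1, -206.2, 251.7]
orientation: [0.0, 0.967, -0.256, 0.0]
ft_force: [0.4, -0.9, -2.9]
grip_width: 48.2
```

```bash
python3 - <<'E'
from plan import *
plan()
print(bot.get_obs()["ft_torque"])
p=cap("wrist");save(p,"w4")
E
```

```text
t5.2 pos [ 439.1 -206.2  251.7] yaw -29.7 tilt 0.0 w 48.2 F [ 0.4 -0.9 -2.9] J [-27.  27. 116.  -0.  37.   3.]
[0.07820671 0.02939153 0.02340287]
```

View pics/w4.png

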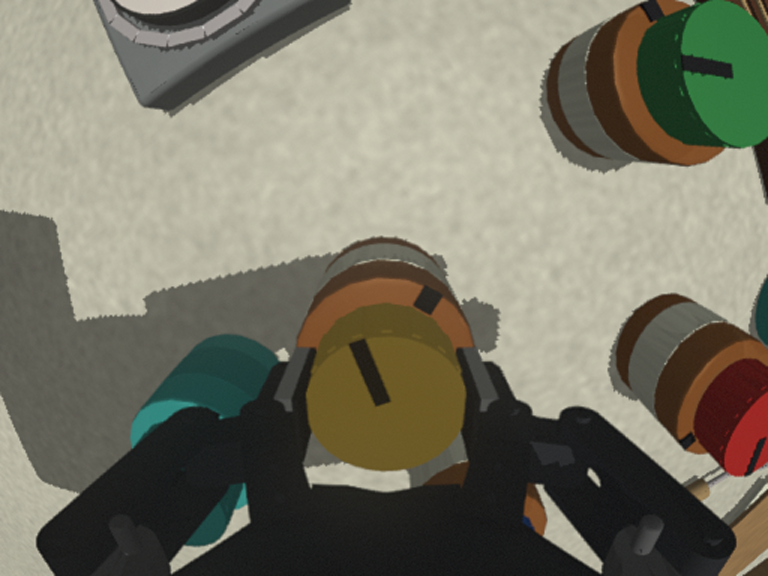

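Emit:
arm_command(
  moves=[
    [0, 0, 0, 3, 0],
    [0, 0, 0, 3, 0],
    [0, 0, 0, 3, 10],
    [0, 0, 0, 3, 20],
    [0, 0, 0, 3, 30],
    [0, 0, 0, 3, 30],
  ],
)

```text
t: 6.05
eef_pos: [439.2, -206.3, 250.2]
orientation: [0.0, 0.866, -0.499, 0.0]
ft_force: [-7.4, 3.1, 22.4]
grip_width: 48.0
```

```bash
python3 - <<'E'
from plan import *
plan()
print(bot.get_obs()["ft_torque"])
p=cap("wrist");save(p,"w5")
E
```

```text
t6.0 pos [ 439.2 -206.3  250.2] yaw -59.9 tilt 0.04 w 48.0 F [-7.4  3.1 22.4] J [-27.  27. 116.  -0.  37.  33.]
[ 0.20316029  1.00602497 -0.04496713]
```

View pics/w5.png

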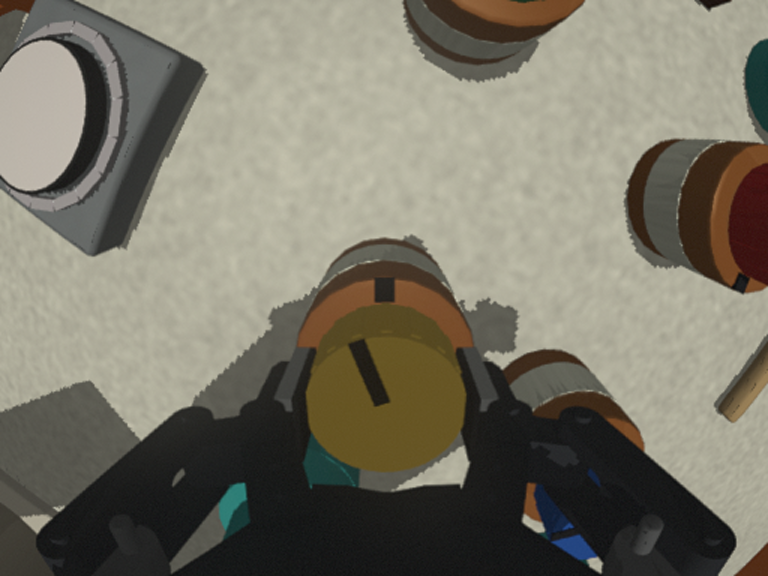

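Emit:
arm_command(
  moves=[
    [0, 0, 0, -1, 10],
    [0, 0, 0, -1, 20],
    [0, 0, 0, -1, 30],
    [0, 0, 0, -1, 36],
    [0, 0, 0, -1, 36],
  ],
)

```text
t: 6.72
eef_pos: [440.2, -206.9, 250.4]
orientation: [0.001, -0.671, 0.742, -0.002]
ft_force: [2.3, -2.1, 5.6]
grip_width: 48.4
```

```bash
python3 - <<'E'
from plan import *
plan()
print(bot.get_obs()["ft_torque"])
p=cap("wrist");save(p,"w6")
E
```

```text
t6.7 pos [ 440.2 -206.9  250.4] yaw -95.8 tilt 0.22 w 48.4 F [ 2.3 -2.1  5.6] J [-27.  27. 116.  -0.  37.  69.]
[-0.61766976 -0.31952164  0.04227621]
```

View pics/w6.png

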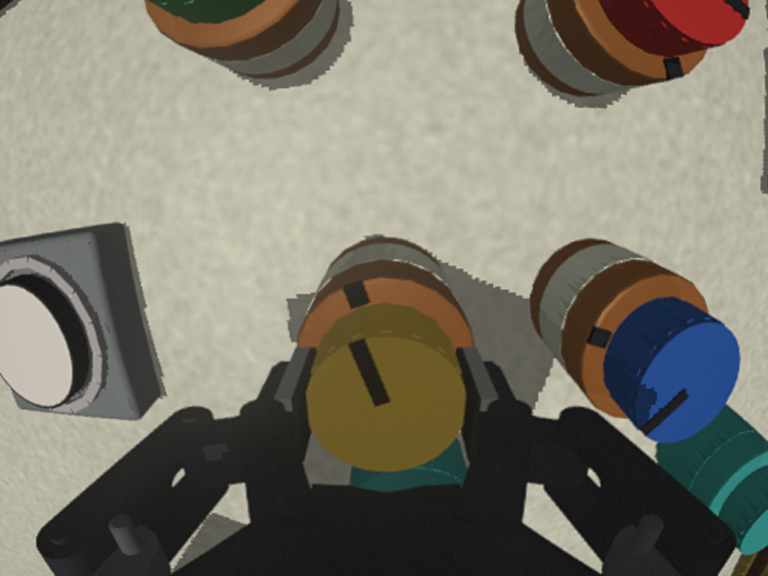

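```bash
python3 - <<'E'
from plan import *
plan((439,-207,340,-95.8),(447,-11,335,-30),(447,-11,310,-30),(447,-11,292,-30),(447,-11,289,-30))
E
```

```text
t6.8 pos [ 440.1 -206.8  250.4] yaw -95.7 tilt 0.21 w 48.2 F [ 1.9 -2.   5.9] J [-27.  27. 116.  -0.  37.  69.]
row [0.4, 0.8, -89.6] turn 0.1 n>= 2.0
row [-195.4, 12.3, -84.9] turn -65.7 n>= 7.0
row [-195.5, 12.4, -59.9] turn -65.7 n>= 1.0
row [-195.5, 12.5, -41.9] turn -65.7 n>= 1.0
row [-195.5, 12.5, -38.9] turn -65.7 n>= 1.0
```

Emit:
arm_command(
  moves=[
    [0, 0, 0, -45, 0],
    [0, 0, 0, -90, 0],
    [0, -30, 2, -88, -8],
    [0, -70, 5, -86, -17],
    [0, -110, 8, -85, -27],
    [0, -150, 10, -85, -37],
    [0, -180, 11, -85, -47],
    [0, -195, 12, -85, -57],
    [0, -195, 12, -85, -65],
    [0, -195, 12, -70, -65],
    [0, -195, 12, -65, -65],
    [0, -195, 12, -65, -65],
  ],
)

```text
t: 8.28
eef_pos: [446.7, -11.2, 313.6]
orientation: [0.0, 0.964, -0.267, -0.001]
ft_force: [-0.4, 0.6, -2.9]
grip_width: 48.4
```

```bash
python3 - <<'E'
from plan import *
plan((447,-11,302,-30))
p=cap("wrist");save(p,"w7")
p=cap("top");save(p,"t7")
p=cap("scene");save(p,"s7")
E
```

```text
t8.3 pos [446.7 -11.2 313.6] yaw -31.0 tilt 0.14 w 48.4 F [-0.4  0.6 -2.9] J [ -3.  18. 119.   0.  43.  28.]
row [0.1, -0.4, 11.6] turn -1.0 n>= 1.0
```

View pics/w7.png

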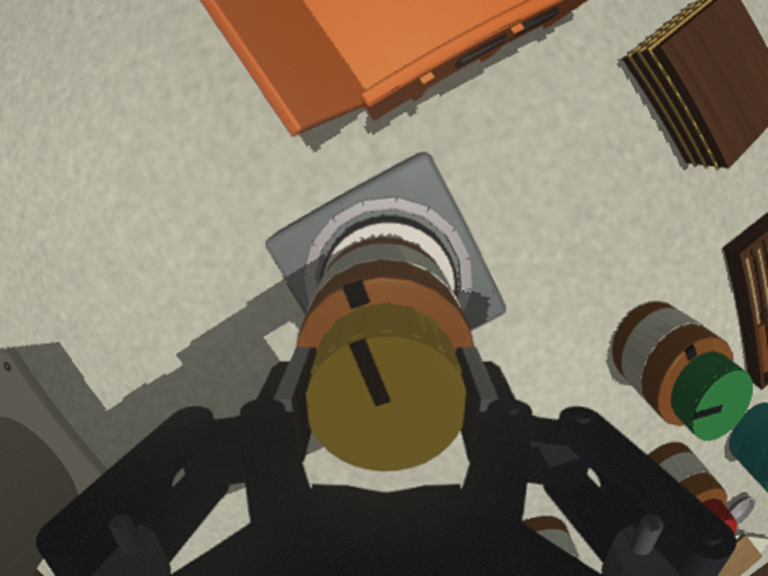

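View pics/s7.png

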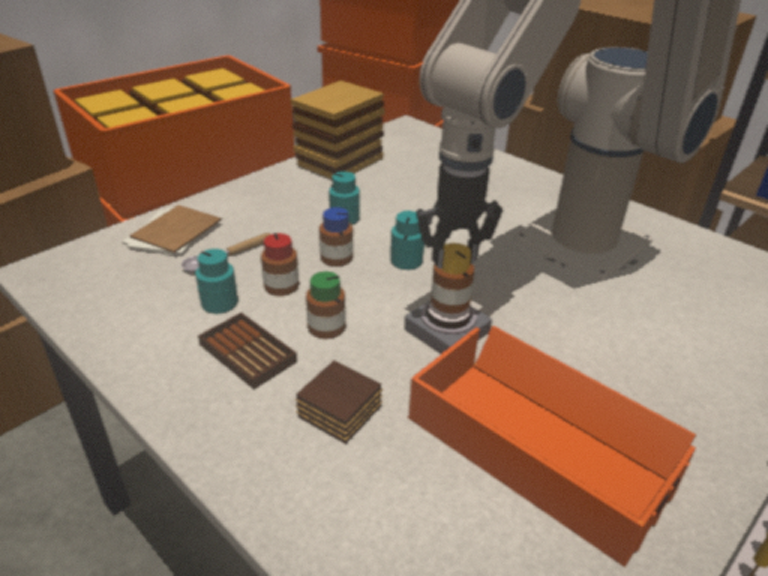

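Emit:
arm_command(
  moves=[
    [0, 0, 0, 10, 0],
    [0, 0, 0, 18, 0],
    [0, 0, 0, 22, 0],
    [0, 0, 0, 24, 0],
    [0, 0, 0, 24, 0],
    [0, 0, 0, 24, 0],
  ],
)

```text
t: 9.18
eef_pos: [447.5, -10.9, 292.0]
orientation: [-0.0, 0.964, -0.266, 0.001]
ft_force: [-5.6, 2.3, 24.9]
grip_width: 48.8
```

Emit:
arm_command(
  moves=[
    [0, 0, 0, 1, 0],
    [0, 0, 0, 1, 0],
    [0, 0, 0, 1, 0],
  ],
)

```text
t: 9.55
eef_pos: [447.6, -10.9, 291.9]
orientation: [-0.0, 0.964, -0.266, 0.001]
ft_force: [-9.7, 1.6, 35.6]
grip_width: 48.2
```

```bash
python3 - <<'E'
from plan import *
plan((447,-11,380,-30),(560,124,380,2),(555.1,370.3,370,2),(555.1,370.3,259,2))
p=cap("wrist");save(p,"w8")
p=cap("scene");print(p["pixels"].shape)
im=p["pixels"][150:250,250:350];cv2.imwrite("pics/s8.png",cv2.cvtColor(cv2.resize(im,None,fx=6,fy=6,interpolation=cv2.INTER_CUBIC),cv2.COLOR_RGB2BGR))
E
```

```text
t9.6 pos [447.6 -10.9 291.9] yaw -30.9 tilt 0.1 w 48.2 F [-9.7  1.6 35.6] J [ -3.  20. 120.   0.  40.  28.]
row [-0.4, 0.3, -88.1] turn -0.9 n>= 2.0
row [27.3, -173.5, -87.9] turn -32.9 n>= 3.0
row [-103.4, -382.4, -77.8] turn -32.9 n>= 4.0
row [-103.5, -382.3, 33.2] turn -32.9 n>= 2.0
(384, 512, 3)
```

View pics/s8.png

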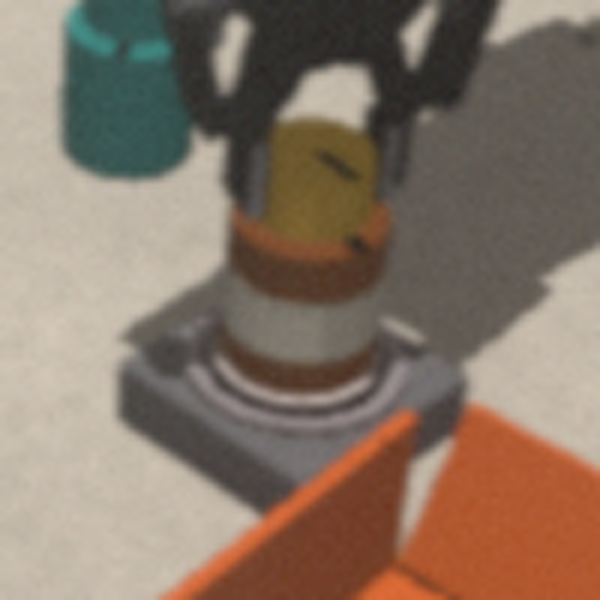

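Emit:
arm_command(
  moves=[
    [0, 0, 0, -45, 0],
    [0, 0, 0, -88, 0],
    [0, 10, -60, -88, -8],
    [0, 20, -120, -88, -17],
    [0, 10, -190, -86, -26],
    [0, -30, -260, -84, -33],
    [0, -65, -320, -80, -33],
    [0, -103, -382, -78, -33],
    [0, -103, -382, -78, -33],
    [0, -103, -382, -78, -33],
    [0, -103, -382, -78, -33],
    [0, -103, -382, -78, -33],
  ],
)

```text
t: 11.15
eef_pos: [554.9, 368.4, 367.1]
orientation: [0.0, 1.0, 0.018, -0.0]
ft_force: [0.4, -0.1, -4.3]
grip_width: 48.2
```

```bash
python3 - <<'E'
from plan import *
plan((555.1,370.3,280,2),(555.1,370.3,257,2))
p=cap("wrist");save(p,"w9")
E
```

```text
t11.2 pos [554.9 368.4 367.1] yaw 2.0 tilt 0.07 w 48.2 F [ 0.4 -0.1 -4.3] J [33. 30. 89. -0. 61. 31.]
row [0.3, -2.0, 87.1] turn 0.0 n>= 2.0
row [0.3, -2.0, 110.1] turn 0.0 n>= 1.0
```

View pics/w9.png

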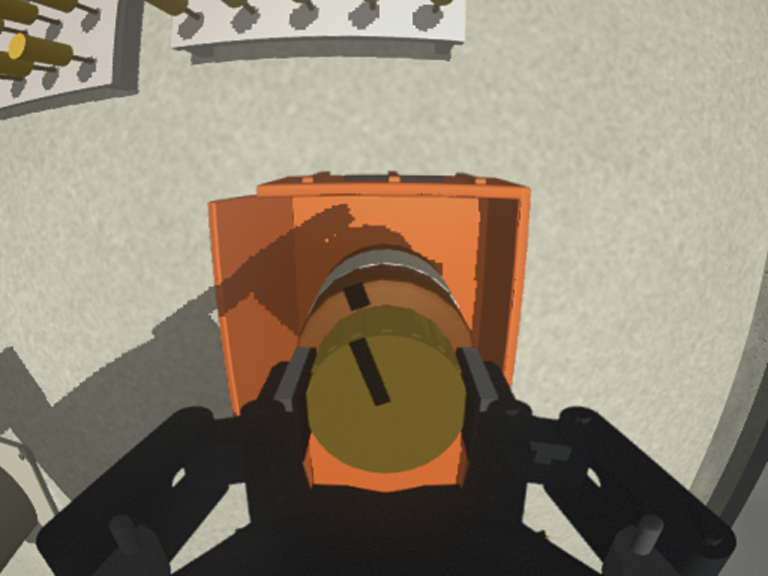

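Emit:
arm_command(
  moves=[
    [0, 0, -2, 40, 0],
    [0, 0, -2, 80, 0],
    [0, 0, -2, 102, 0],
    [0, 0, -2, 108, 0],
    [0, 0, -2, 110, 0],
    [0, 0, -2, 110, 0],
  ],
)

```text
t: 11.95
eef_pos: [555.3, 371.9, 258.9]
orientation: [-0.001, 1.0, 0.018, 0.001]
ft_force: [-0.4, -0.4, -3.6]
grip_width: 48.2
```

```bash
python3 - <<'E'
from plan import *
plan()
p=cap("wrist");save(p,"w10")
p=cap("scene");save(p,"s10")
E
```

```text
t11.9 pos [555.3 371.9 258.9] yaw 2.1 tilt 0.13 w 48.2 F [-0.4 -0.4 -3.6] J [33. 38. 92. -0. 50. 31.]
```

View pics/w10.png

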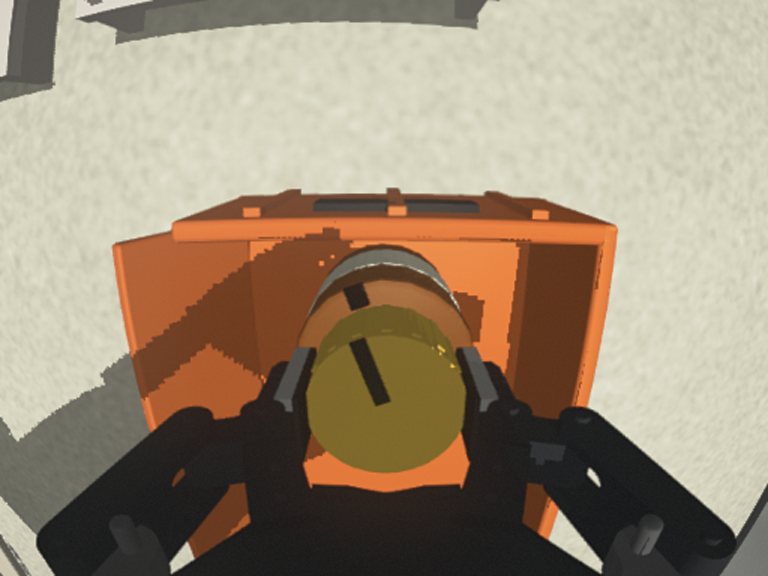

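Emit:
arm_command(
  moves=[
    [0, 0, 0, 2, 0],
    [0, 0, 0, 2.5, 0],
    [0, 0, 0, 2.5, 0],
    [0.9, 0, 0, 2.5, 0],
    [0.9, 0, 0, 2.5, 0],
    [0.9, 0, 0, 2.5, 0],
    [0.9, 0, 0, -40, 0],
    [0.9, 0, 0, -100, 0],
    [0.9, 0, 0, -130, 0],
    [0.9, 0, 0, -130, 0],
  ],
)

```text
t: 13.3
eef_pos: [555.4, 372.1, 390.7]
orientation: [-0.002, 1.0, 0.019, 0.002]
ft_force: [0.3, 0.9, 0.1]
grip_width: 76.5
```

```bash
python3 - <<'E'
from plan import *
from caps import *
p=cap("wrist");save(p,"w11")
t=cap("top");save(t,"t11")
for c in HS: print(c,fitcap(t,c)[:1])
plan()
E
```

```text
yellow [(493, array([ 44.8, 173.3]), [31, 162, 28, 23], array([552.8, 365. ]))]
red [(371, array([348.9, 175. ]), [338, 165, 22, 22], array([ 570.8, -316.6]))]
green [(377, array([282.6, 163.9]), [272, 153, 22, 23], array([ 591.1, -166.2]))]
blue [(396, array([347.8, 237.6]), [336, 227, 24, 22], array([ 430.1, -316.2]))]
t13.4 pos [554.5 371.5 386.9] yaw 2.1 tilt 0.04 w 76.8 F [-0.5 -0.2 -0.9] J [33. 29. 88. -0. 63. 31.]
```

View pics/w11.png

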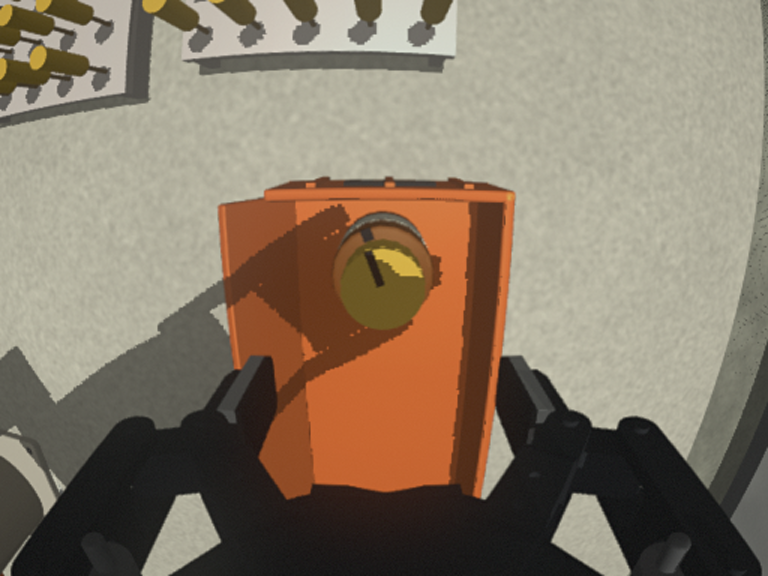

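View pics/t11.png

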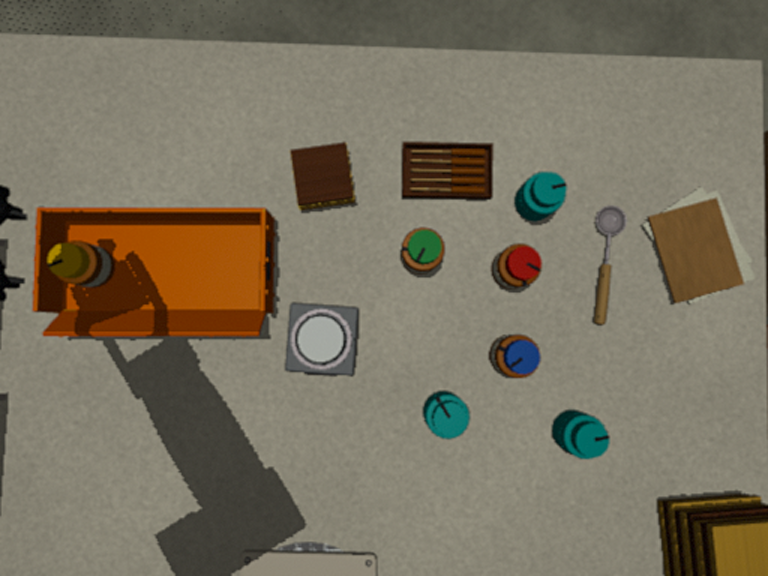

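```bash
python3 - <<'E'
from plan import *
plan((571.5,-316.2,390,20),(571.5,-316.2,248,20))
E
```

```text
t13.4 pos [554.5 371.5 386.9] yaw 2.1 tilt 0.04 w 76.8 F [-0.5 -0.2 -0.9] J [33. 29. 88. -0. 63. 31.]
row [-8.5, 687.9, -2.8] turn -17.9 n>= 12.0
row [-8.4, 687.8, 139.2] turn -17.9 n>= 3.0
```

Emit:
arm_command(
  moves=[
    [0.9, 0, 60, -3, 0],
    [0.9, 0, 120, -3, 0],
    [0.9, 0, 180, -3, -5],
    [0.9, 0, 240, -3, -5],
    [0.9, 0, 300, -3, -8],
    [0.9, 0, 360, -3, -10],
    [0.9, 0, 420, -3, -14],
    [0.9, -5, 480, -3, -18],
    [0.9, -8, 540, -3, -18],
    [0.9, -8, 600, 0, -18],
    [0.9, -8, 660, 20, -18],
    [0.9, -8, 688, 40, -18],
  ],
)

```text
t: 14.9
eef_pos: [571.3, -319.0, 344.9]
orientation: [-0.001, 0.985, 0.173, -0.001]
ft_force: [0.6, 0.2, -0.2]
grip_width: 77.0
```

```bash
python3 - <<'E'
from plan import *
from caps import *
plan((571.5,-316.2,300,20),(571.5,-316.2,248,20))
t=cap("top")
for c in HS: print(c,fitcap(t,c)[:1])
plan((571.5,-316.2,300,20),(571.5,-316.2,248,20))
E
```

```text
t14.9 pos [ 571.3 -319.   344.9] yaw 20.0 tilt 0.13 w 77.0 F [ 0.6  0.2 -0.2] J [-30.  31.  92.  -0.  58. -50.]
row [1.2, -2.5, 44.9] turn -0.0 n>= 1.0
row [1.3, -2.4, 96.9] turn -0.0 n>= 1.0
yellow [(684, array([454.3, 356.4]), [440, 334, 39, 50], array([ 177.1, -554.9]))]
red [(67, array([342.7, 171.3]), [339, 165, 10, 15], array([ 578.7, -302.6]))]
green [(378, array([282.6, 163.9]), [272, 153, 22, 23], array([ 591.2, -166.2]))]
blue []
t14.9 pos [ 570.6 -320.6  341.9] yaw 19.9 tilt 0.32 w 76.7 F [-1.2 -1.6 -1.6] J [-30.  31.  92.  -0.  58. -50.]
row [2.6, -3.7, 41.9] turn -0.1 n>= 1.0
row [2.8, -3.5, 93.9] turn -0.1 n>= 1.0
```

Emit:
arm_command(
  moves=[
    [0.9, 0, 0, 0, 0],
    [0.9, 0, 0, 40, 0],
    [0.9, 0, 0, 80, 0],
    [0.9, 0, 0, 98, 0],
    [0.9, 0, 0, 98, 0],
    [0, 0, 0, 98, 0],
    [0, 0, 0, 98, 0],
    [0, 0, 0, 98, 0],
    [0, 0, 0, 98, 0],
    [0, 0, 0, 98, 0],
  ],
)

```text
t: 16.2
eef_pos: [572.6, -316.6, 251.6]
orientation: [0.001, 0.985, 0.175, 0.001]
ft_force: [-1.7, 0.4, 7.1]
grip_width: 48.2
```

```bash
python3 - <<'E'
from plan import *
p=cap("wrist");save(p,"w12")
plan()
E
```

```text
t16.2 pos [ 572.6 -316.6  251.6] yaw 20.1 tilt 0.16 w 48.1 F [-2.4  0.9  7.9] J [-30.  37.  94.  -0.  48. -50.]
```

View pics/w12.png

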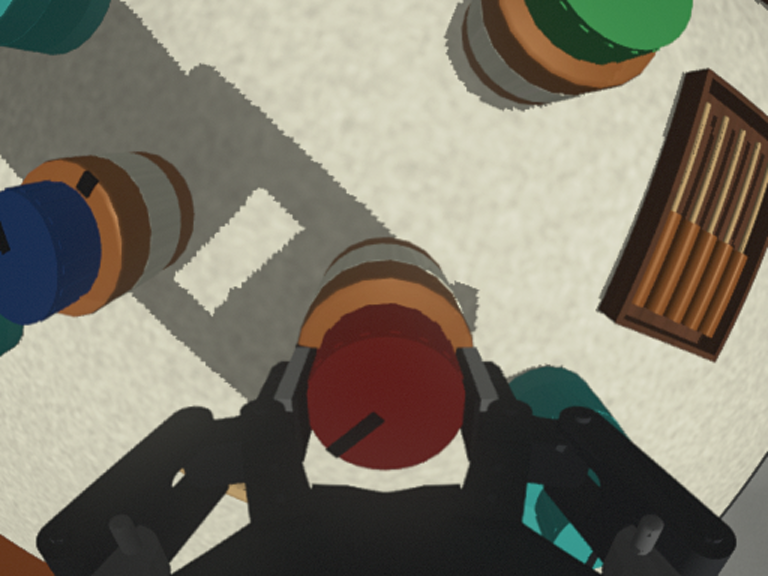

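Emit:
arm_command(
  moves=[
    [0, 0, 0, 1.5, 0],
    [0, 0, 0, 1.5, 10],
    [0, 0, 0, 1.5, 20],
    [0, 0, 0, 1.5, 30],
    [0, 0, 0, 1.5, 40],
    [0, 0, 0, 1.5, 40],
  ],
)

```text
t: 17.0
eef_pos: [573.0, -316.8, 251.4]
orientation: [0.001, 0.985, -0.174, 0.002]
ft_force: [-4.4, 1.7, 14.7]
grip_width: 48.6
```

```bash
python3 - <<'E'
from plan import *
plan();print(bot.get_obs()["ft_torque"])
p=cap("scene");im=p["pixels"][120:220,150:250];cv2.imwrite("pics/s13.png",cv2.cvtColor(cv2.resize(im,None,fx=6,fy=6,interpolation=cv2.INTER_CUBIC),cv2.COLOR_RGB2BGR))
E
```

```text
t17.0 pos [ 573.  -316.8  251.4] yaw -20.0 tilt 0.24 w 48.6 F [-4.4  1.7 14.7] J [-30.  38.  94.  -0.  48. -10.]
[ 0.19089978  0.55781293 -0.01447278]
```

Emit:
arm_command(
  moves=[
    [0, 0, 0, 0, 8],
    [0, 0, 0, 0, 16],
    [0, 0, 0, 0, 24],
    [0, 0, 0, 0, 24],
  ],
)

```text
t: 17.55
eef_pos: [573.9, -317.0, 251.4]
orientation: [0.0, 0.927, -0.374, 0.004]
ft_force: [0.7, 0.3, 10.2]
grip_width: 48.7
```

```bash
python3 - <<'E'
from plan import *
plan();print(bot.get_obs()["ft_torque"])
p=cap("scene");im=p["pixels"][120:220,150:250];cv2.imwrite("pics/s14.png",cv2.cvtColor(cv2.resize(im,None,fx=6,fy=6,interpolation=cv2.INTER_CUBIC),cv2.COLOR_RGB2BGR))
p=cap("wrist");save(p,"w14")
E
```

```text
t17.6 pos [ 573.9 -317.   251.4] yaw -44.0 tilt 0.42 w 48.7 F [ 0.7  0.3 10.2] J [-30.  38.  94.   0.  48.  14.]
[-0.17684121 -0.30245721 -0.0199286 ]
```

View pics/s14.png

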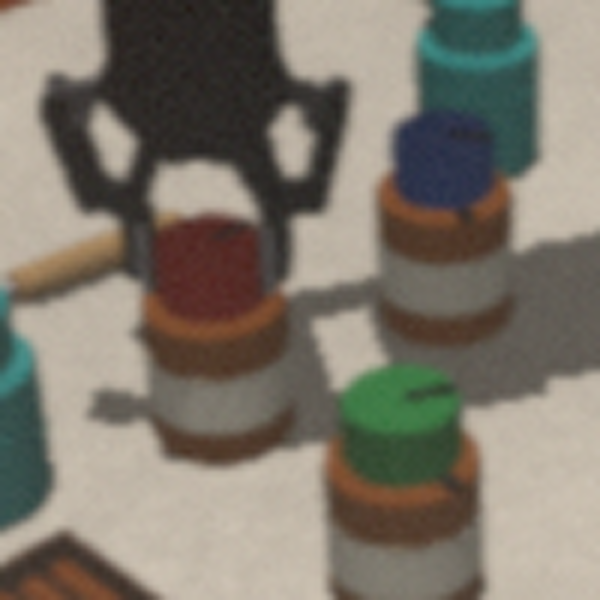

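View pics/w14.png

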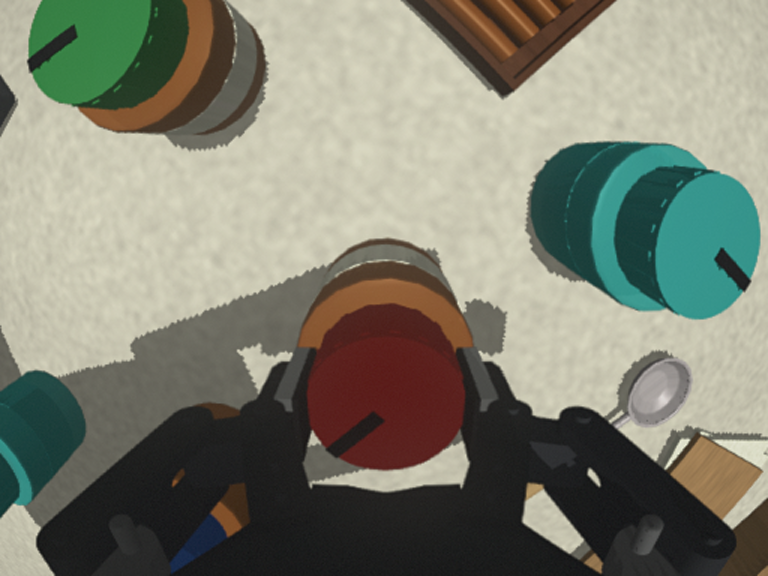

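Emit:
arm_command(
  moves=[
    [0.9, 0, 0, 0, 0],
    [0.9, 0, 0, 0, 0],
    [0.9, 0, 0, 0, 0],
    [0.9, 0, 0, -40, 0],
    [0.9, 0, -30, -80, 0],
    [0.9, 0, -40, -80, 0],
    [0.9, 0, -40, -80, 0],
  ],
)

```text
t: 18.52
eef_pos: [599.9, -286.7, 327.5]
orientation: [-0.0, 0.928, -0.373, -0.0]
ft_force: [-0.7, 0.1, -0.4]
grip_width: 77.1
```

```bash
python3 - <<'E'
from plan import *
from caps import *
plan()
p=cap("wrist");save(p,"w15");print(fitcap(p,"red"))
p=cap("scene");im=p["pixels"][120:220,150:250];cv2.imwrite("pics/s15.png",cv2.cvtColor(cv2.resize(im,None,fx=6,fy=6,interpolation=cv2.INTER_CUBIC),cv2.COLOR_RGB2BGR))
E
```

```text
t18.5 pos [ 599.9 -286.7  327.5] yaw -43.8 tilt 0.05 w 77.1 F [-0.7  0.1 -0.4] J [-27.  33.  91.  -0.  57.  17.]
[]
```

View pics/w15.png

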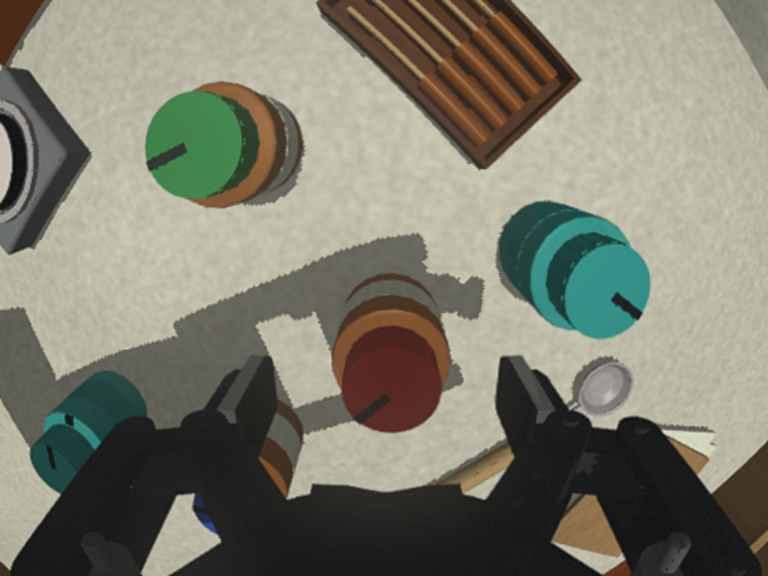

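View pics/s15.png

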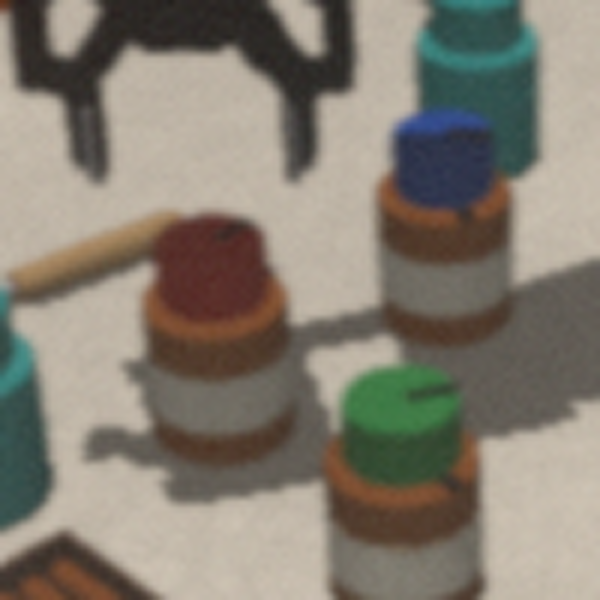

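Emit:
arm_command(
  moves=[
    [0.9, -40, -33, -30, 0],
    [0.9, -80, -66, -60, 0],
    [0.9, -125, -101, -60, 0],
    [0.9, -125, -101, -60, 0],
  ],
)

```text
t: 19.12
eef_pos: [578.6, -125.3, 387.2]
orientation: [0.0, 0.928, -0.372, -0.001]
ft_force: [-0.3, 0.2, 1.0]
grip_width: 77.1
```

```bash
python3 - <<'E'
from plan import *
from caps import *
plan()
p=cap("top");save(p,"t16");print(fitcap(p,"red"),fitcap(p,"green"),fitcap(p,"blue"))
im=p["pixels"][140:220,300:400];cv2.imwrite("pics/t16.png",cv2.cvtColor(cv2.resize(im,None,fx=7,fy=7,interpolation=cv2.INTER_CUBIC),cv2.COLOR_RGB2BGR))
E
```

```text
t19.1 pos [ 578.6 -125.3  387.2] yaw -43.7 tilt 0.16 w 77.1 F [-0.3  0.2  1. ] J [-13.  23.  98.   0.  59.  30.]
[(366, array([348.7, 174.4]), [338, 164, 22, 22], array([ 572.2, -316.3]))] [] [(395, array([347.8, 237.6]), [337, 227, 23, 22], array([ 430.1, -316.3]))]
```

View pics/t16.png

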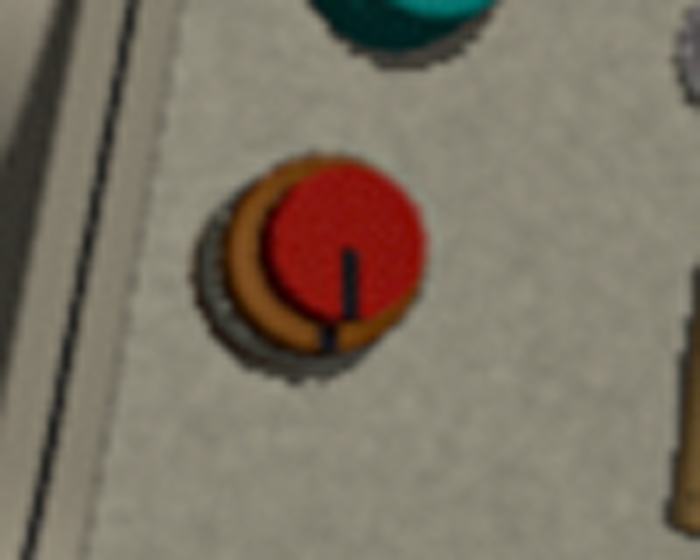

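```bash
python3 - <<'E'
from plan import *
plan((573.3,-316.5,320,-20),(573.3,-316.5,249,-20))
E
```

```text
t19.2 pos [ 579.1 -126.8  387.1] yaw -43.8 tilt 0.12 w 76.5 F [-0.2  0.9 -0.2] J [-13.  23.  98.  -0.  59.  30.]
row [127.1, 140.9, 67.1] turn -23.8 n>= 4.0
row [127.2, 140.9, 138.1] turn -23.8 n>= 2.0
```

Emit:
arm_command(
  moves=[
    [0.9, 35, 40, 0, -8],
    [0.9, 75, 83, 20, -16],
    [0.9, 110, 122, 40, -24],
    [0.9, 127, 141, 60, -24],
    [0.9, 127, 141, 80, -24],
    [0.9, 127, 141, 120, -24],
    [0.9, 127, 141, 137, -24],
    [0.9, 127, 141, 137, -24],
    [0, 127, 141, 137, -24],
    [0, 127, 141, 137, -24],
    [0, 127, 141, 137, -24],
    [0, 127, 141, 137, -24],
  ],
)

```text
t: 20.68
eef_pos: [574.1, -317.7, 252.9]
orientation: [0.0, 0.985, -0.173, 0.001]
ft_force: [-1.5, 1.0, 7.0]
grip_width: 48.5
```

```bash
python3 - <<'E'
from plan import *
plan((573.3,-316.5,372,-20),(447,-11,345,0),(447,-11,312,0))
E
```

```text
t20.7 pos [ 574.1 -317.7  252.9] yaw -19.9 tilt 0.13 w 48.5 F [-1.5  1.   7. ] J [-30.  38.  94.   0.  49. -10.]
row [-0.9, -0.8, -119.1] turn 0.1 n>= 2.0
row [-223.6, -245.2, -92.7] turn -19.9 n>= 6.0
row [-223.6, -245.2, -59.7] turn -19.9 n>= 1.0
```

Emit:
arm_command(
  moves=[
    [0, 0, 0, -55, 0],
    [0, 0, 0, -119, 0],
    [0, -30, -33, -119, 0],
    [0, -70, -76, -119, -5],
    [0, -112, -122, -115, -10],
    [0, -154, -168, -110, -15],
    [0, -190, -208, -100, -20],
    [0, -215, -235, -90, -20],
    [0, -224, -245, -80, -20],
    [0, -224, -245, -65, -20],
    [0, -224, -245, -60, -20],
    [0, -224, -245, -60, -20],
  ],
)

```text
t: 22.18
eef_pos: [446.7, -11.8, 310.5]
orientation: [0.0, 1.0, 0.0, -0.0]
ft_force: [0.4, 0.2, -2.3]
grip_width: 48.3
```

```bash
python3 - <<'E'
from plan import *
plan((447,-11,305,0))
p=cap("wrist");save(p,"w17")
p=cap("top");im=p["pixels"][190:270,170:270];cv2.imwrite("pics/t17.png",cv2.cvtColor(cv2.resize(im,None,fx=7,fy=7,interpolation=cv2.INTER_CUBIC),cv2.COLOR_RGB2BGR))
E
```

```text
t22.2 pos [446.7 -11.8 310.5] yaw 0.0 tilt 0.05 w 48.3 F [ 0.4  0.2 -2.3] J [ -3.  18. 119.  -0.  43.  -3.]
row [0.3, -0.8, 5.5] turn 0.0 n>= 1.0
```

View pics/w17.png

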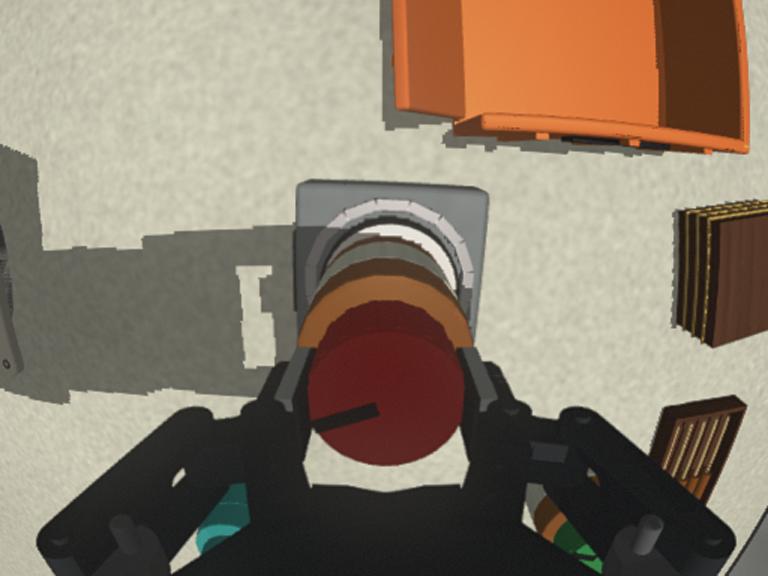

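Emit:
arm_command(
  moves=[
    [0, 0, 0, 6, 0],
    [0, 0, 0, 12, 0],
    [0, 0, 0, 17, 0],
    [0, 0, 0, 19, 0],
    [0, 0, 0, 19, 0],
    [0, 0, 0, 19, 0],
    [0, 0, 0, 19, 0],
    [0, 0, 0, 19, 0],
    [0, 0, 0, 19, 0],
  ],
)

```text
t: 23.4
eef_pos: [446.8, -11.2, 294.4]
orientation: [0.0, 1.0, 0.001, 0.001]
ft_force: [-8.7, -1.0, 34.4]
grip_width: 48.2
```

```bash
python3 - <<'E'
from plan import *
plan((447,-11,380,0),(510,120,380,2),(557.9,288.4,380,2))
p=cap("scene")
im=p["pixels"][150:250,250:350];cv2.imwrite("pics/s18.png",cv2.cvtColor(cv2.resize(im,None,fx=6,fy=6,interpolation=cv2.INTER_CUBIC),cv2.COLOR_RGB2BGR))
E
```

```text
t23.4 pos [446.8 -11.2 294.4] yaw 0.1 tilt 0.13 w 48.2 F [-8.7 -1.  34.4] J [ -3.  20. 120.  -0.  40.  -3.]
row [0.4, -0.1, -85.6] turn 0.1 n>= 2.0
row [63.7, -131.0, -85.6] turn -1.9 n>= 3.0
row [111.9, -299.3, -85.5] turn -1.9 n>= 3.0
```

View pics/s18.png

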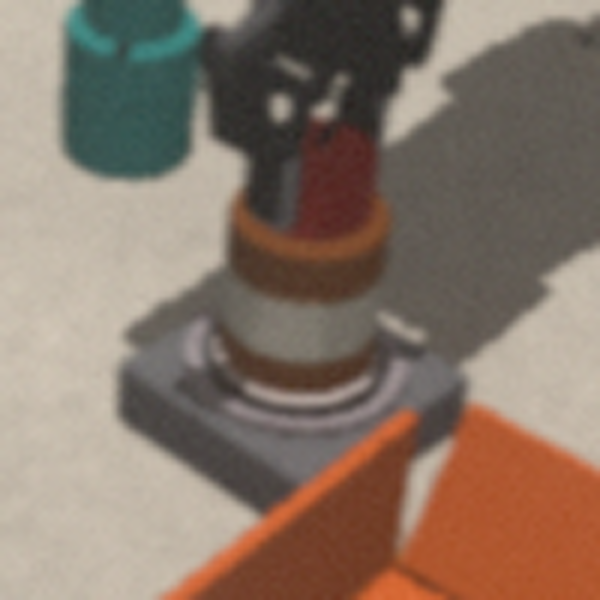

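Emit:
arm_command(
  moves=[
    [0, 0, 0, -43, 0],
    [0, 0, 0, -86, 0],
    [0, 25, -50, -86, -2],
    [0, 50, -105, -86, -2],
    [0, 75, -165, -86, -2],
    [0, 95, -225, -80, -2],
    [0, 110, -275, -70, -2],
    [0, 112, -299, -60, -2],
    [0, 112, -299, -50, -2],
    [0, 112, -299, -50, -2],
    [0, 112, -299, -50, -2],
  ],
)

```text
t: 24.82
eef_pos: [557.7, 286.9, 342.2]
orientation: [0.0, 1.0, 0.018, -0.0]
ft_force: [0.1, 0.5, -2.2]
grip_width: 48.1
```

```bash
python3 - <<'E'
from plan import *
plan((557.9,288.4,258,2))
p=cap("wrist");save(p,"w19")
E
```

```text
t24.8 pos [557.7 286.9 342.2] yaw 2.0 tilt 0.03 w 48.1 F [ 0.1  0.5 -2.2] J [26. 29. 96. -0. 56. 24.]
row [0.3, -1.5, 84.2] turn 0.0 n>= 2.0
```

View pics/w19.png

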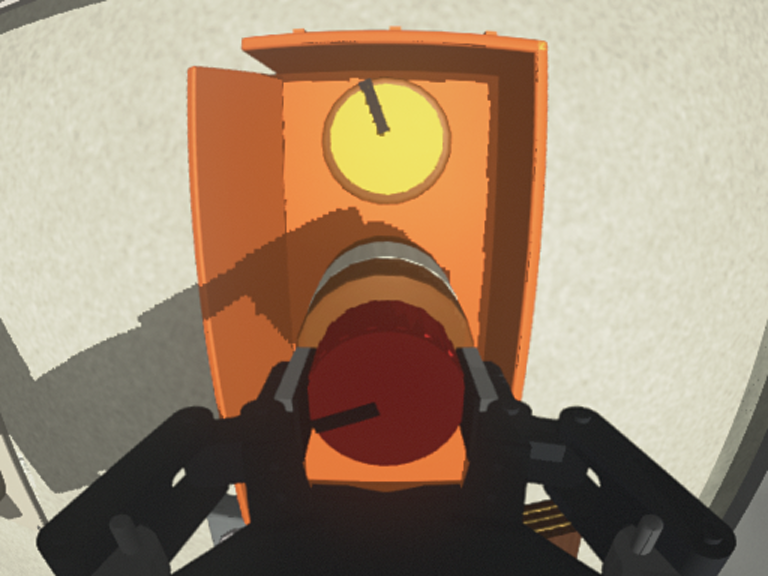

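Emit:
arm_command(
  moves=[
    [0, 0, 0, 35, 0],
    [0, 0, 0, 65, 0],
    [0, 0, 0, 80, 0],
    [0, 0, 0, 85, 0],
    [0, 0, 0, 86, 0],
    [0, 0, 0, 86, 0],
    [0.9, 0, 0, 86, 0],
    [0.9, 0, 0, 86, 0],
    [0.9, 0, 0, 86, 0],
    [0.9, 0, 0, 50, 0],
    [0.9, 0, 0, -10, 0],
    [0.9, 0, 0, -40, 0],
  ],
)

```text
t: 26.38
eef_pos: [558.4, 288.6, 385.3]
orientation: [-0.001, 1.0, 0.018, 0.002]
ft_force: [0.7, 0.1, -0.1]
grip_width: 76.8
```

```bash
python3 - <<'E'
from plan import *
from caps import *
t=cap("top");save(t,"t20")
for c in HS: print(c,fitcap(t,c)[:1])
im=t["pixels"][125:235,15:185]
cv2.imwrite("pics/t20z.png",cv2.cvtColor(cv2.resize(im,None,fx=4.5,fy=4.5,interpolation=cv2.INTER_CUBIC),cv2.COLOR_RGB2BGR))
plan((591.5,-166,380,0),(591.5,-166,330,0))
E
```

```text
yellow [(332, array([451. , 349.3]), [440, 334, 31, 43], array([ 192.3, -547.8]))]
red [(284, array([ 77.9, 172.4]), [68, 163, 21, 19], array([557.2, 291.7]))]
green [(379, array([291.7, 164.7]), [281, 154, 22, 23], array([ 590. , -186.8]))]
blue [(395, array([347.8, 237.6]), [337, 227, 23, 22], array([ 430.1, -316.3]))]
t26.4 pos [559.1 288.9 388.6] yaw 2.1 tilt 0.49 w 76.8 F [2.2 0.6 2.6] J [26. 26. 94. -0. 60. 24.]
row [15.5, 455.8, 7.1] turn 2.1 n>= 8.0
row [15.1, 456.0, 57.1] turn 2.1 n>= 1.0
```

View pics/t20z.png

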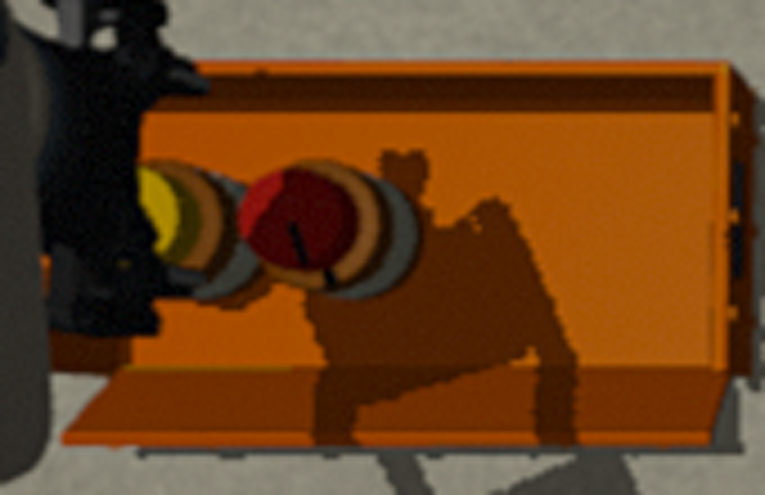

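```bash
python3 - <<'E'
import cv2
im=cv2.imread("pics/t20.png")  # 1.5x
cv2.imwrite("pics/t20g.png",cv2.resize(im[200:300,380:500],None,fx=5,fy=5,interpolation=cv2.INTER_CUBIC))
E
```

```text
(no output)
```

View pics/t20g.png

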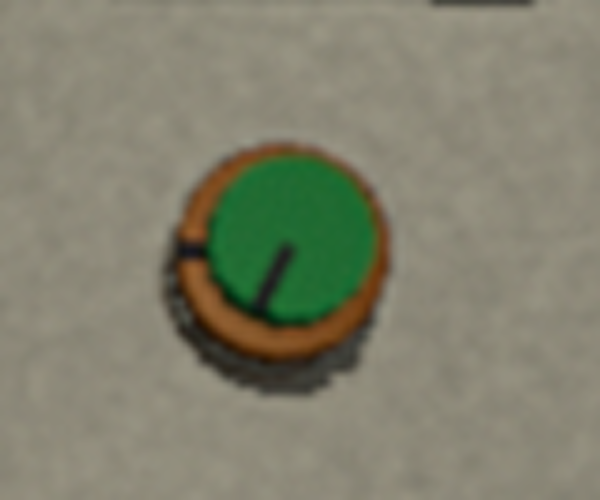

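```bash
python3 - <<'E'
from plan import *
plan((590.7,-186.3,390,65),(590.7,-186.3,249,65))
E
```

```text
t26.4 pos [559.1 288.9 388.6] yaw 2.1 tilt 0.49 w 76.8 F [2.2 0.6 2.6] J [26. 26. 94. -0. 60. 24.]
row [14.0, 476.1, -2.9] turn -62.9 n>= 8.0
row [12.9, 476.6, 138.1] turn -62.9 n>= 3.0
```

Emit:
arm_command(
  moves=[
    [0.9, 0, 40, 0, 0],
    [0.9, 2, 100, 0, -9],
    [0.9, 4, 160, 0, -18],
    [0.9, 6, 220, 0, -27],
    [0.9, 8, 280, 0, -36],
    [0.9, 10, 340, 0, -45],
    [0.9, 12, 400, 0, -54],
    [0.9, 14, 445, 10, -63],
    [0.9, 15, 475, 30, -63],
    [0.9, 15, 475, 60, -63],
    [0.9, 15, 475, 60, -63],
    [0.9, 15, 475, 60, -63],
  ],
)

```text
t: 27.92
eef_pos: [590.6, -185.6, 322.7]
orientation: [0.0, 0.843, 0.538, 0.0]
ft_force: [0.0, -0.2, 0.2]
grip_width: 76.8
```

```bash
python3 - <<'E'
from plan import *
plan((590.7,-186.3,249,65))
p=cap("wrist");save(p,"w21")
E
```

```text
t27.9 pos [ 590.6 -185.6  322.7] yaw 65.1 tilt 0.03 w 76.8 F [ 0.  -0.2  0.2] J [-19.  29.  97.   0.  53. -84.]
row [-0.6, 0.3, 73.7] turn 0.1 n>= 2.0
```

View pics/w21.png

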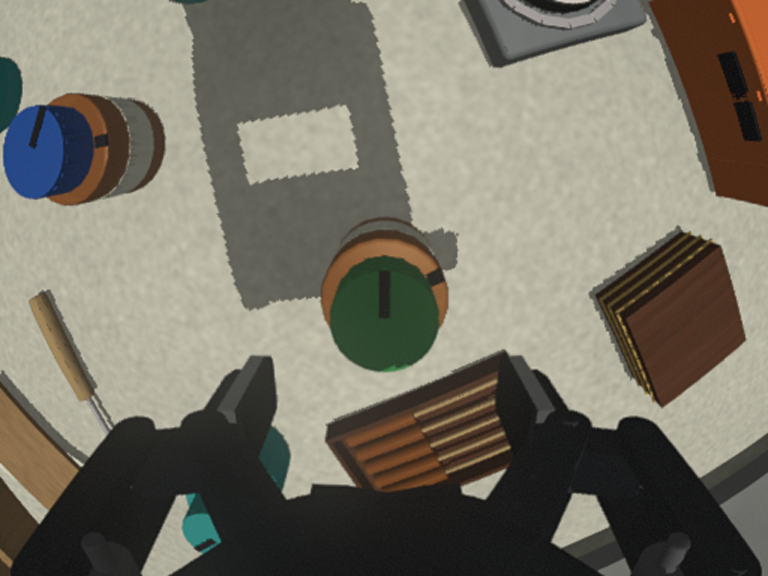

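Emit:
arm_command(
  moves=[
    [0.9, 0, 0, 35, 0],
    [0.9, 0, 0, 65, 0],
    [0.9, 0, 0, 74, 0],
    [0.9, 0, 0, 74, 0],
    [0, 0, 0, 74, 0],
    [0, 0, 0, 74, 0],
    [0, 0, 0, 74, 0],
    [0, 0, 0, 74, 0],
    [0, 0, 0, 75, 0],
    [0, 0, 0, 75, 0],
  ],
)

```text
t: 29.22
eef_pos: [590.8, -186.3, 249.7]
orientation: [0.001, 0.843, 0.538, 0.001]
ft_force: [-3.7, -0.1, 13.4]
grip_width: 48.7
```

Emit:
arm_command(
  moves=[
    [0, 0, 0, 1, 10],
    [0, 0, 0, 1, 20],
    [0, 0, 0, 1, 30],
    [0, 0, 0, 1, 40],
    [0, 0, 0, 1, 50],
    [0, 0, 0, 1, 60],
    [0, 0, 0, 1, 70],
    [0, 0, 0, 1, 80],
    [0, 0, 0, 1, 80],
  ],
)

```text
t: 30.35
eef_pos: [591.9, -186.4, 249.6]
orientation: [0.001, 0.991, -0.13, 0.003]
ft_force: [-0.2, 0.6, 15.5]
grip_width: 48.4
```

```bash
python3 - <<'E'
from plan import *
p=cap("wrist");save(p,"w22")
plan((590.7,-186.3,372,-13),(447,-11,345,0),(447,-11,312,0))
E
```

```text
t30.4 pos [ 591.9 -186.4  249.6] yaw -14.9 tilt 0.38 w 48.3 F [-1.1  0.5 15.9] J [-19.  35.  99.  -0.  45.  -4.]
row [-0.4, 0.2, -122.4] turn -1.9 n>= 2.0
row [-184.5, -132.2, -96.7] turn -14.9 n>= 4.0
row [-184.7, -132.2, -63.7] turn -14.9 n>= 1.0
```

View pics/w22.png

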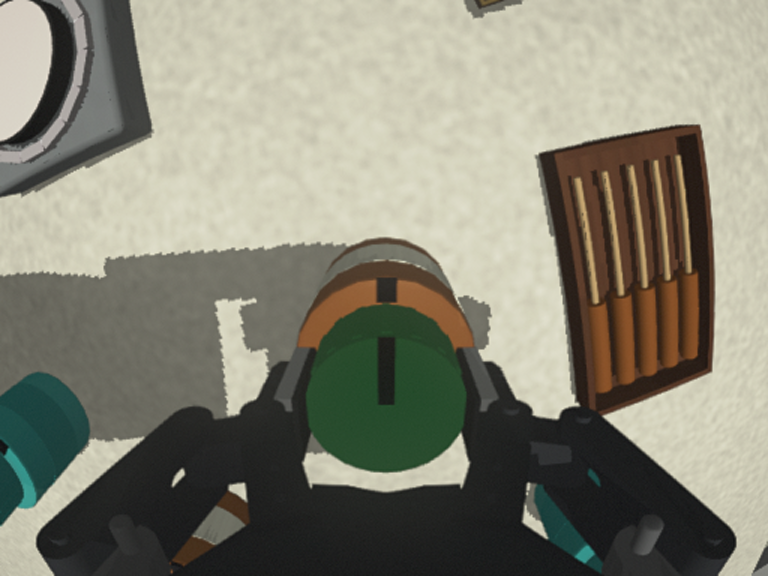

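Bar (386,370) and mark (386,290) now line up: the green cap is tight. Carrying it to the stamper.

Emit:
arm_command(
  moves=[
    [0, 0, 0, -60, 0],
    [0, 0, 0, -122, 0],
    [0, -30, -22, -122, -5],
    [0, -75, -54, -118, -10],
    [0, -120, -86, -110, -15],
    [0, -160, -115, -100, -15],
    [0, -184, -132, -90, -15],
    [0, -185, -132, -75, -15],
    [0, -185, -132, -65, -15],
    [0, -185, -132, -65, -15],
    [0, -185, -132, -65, -15],
  ],
)

```text
t: 31.78
eef_pos: [445.8, -11.1, 311.4]
orientation: [0.0, 1.0, 0.001, 0.0]
ft_force: [-0.8, 0.5, -3.6]
grip_width: 48.6
```

```bash
python3 - <<'E'
from plan import *
p=cap("wrist");save(p,"w23")
plan((447,-11,302,0))
E
```

```text
t31.8 pos [445.8 -11.1 311.4] yaw 0.1 tilt 0.05 w 48.7 F [ 0.5  0.2 -2.9] J [ -3.  18. 119.   0.  43.  -3.]
row [1.2, -0.1, 9.4] turn 0.1 n>= 1.0
```

View pics/w23.png

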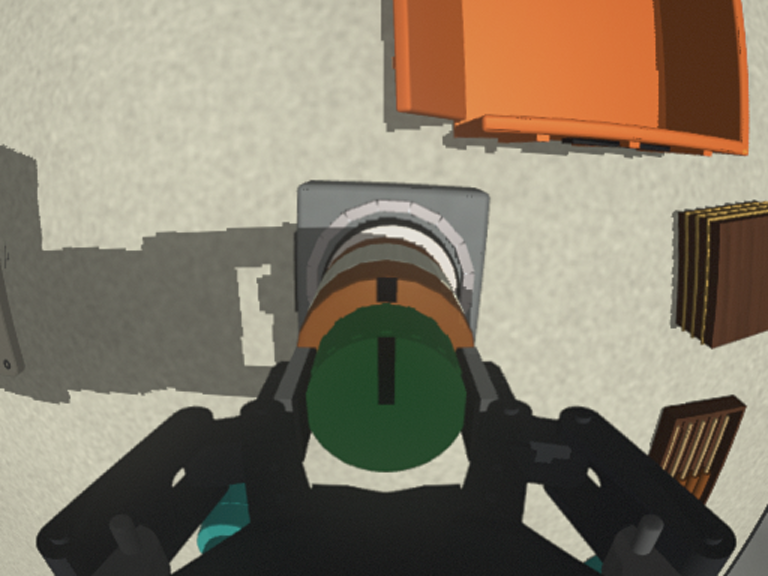

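Contact is at about 301.6 and the bottom at about 291.6, so I command 23 mm down.

Emit:
arm_command(
  moves=[
    [0, 1, 0, 8, 0],
    [0, 1, 0, 15, 0],
    [0, 1, 0, 20, 0],
    [0, 1, 0, 22, 0],
    [0, 1, 0, 23, 0],
    [0, 1, 0, 23, 0],
    [0, 1, 0, 23, 0],
    [0, 1, 0, 23, 0],
    [0, 1, 0, 23, 0],
  ],
)

```text
t: 32.95
eef_pos: [447.2, -10.9, 291.2]
orientation: [0.0, 1.0, 0.001, 0.001]
ft_force: [-10.8, -0.1, 47.9]
grip_width: 48.3
```

```bash
python3 - <<'E'
from plan import *
plan((447,-11,380,0),(510,120,380,2),(560.5,205,345,2))
E
```

```text
t33.0 pos [447.2 -10.9 291.2] yaw 0.1 tilt 0.17 w 48.3 F [-10.8  -0.1  47.9] J [ -3.  20. 120.  -0.  40.  -3.]
row [0.1, 0.2, -88.8] turn 0.1 n>= 2.0
row [63.3, -130.7, -88.7] turn -1.9 n>= 3.0
row [113.9, -215.6, -53.6] turn -1.9 n>= 2.0
```

Emit:
arm_command(
  moves=[
    [0, 0, 0, -45, 0],
    [0, 0, 0, -89, 0],
    [0, 25, -50, -89, -2],
    [0, 55, -105, -89, -2],
    [0, 85, -160, -80, -2],
    [0, 105, -200, -70, -2],
    [0, 114, -215, -55, -2],
    [0, 114, -215, -55, -2],
    [0, 114, -215, -55, -2],
    [0, 114, -215, -55, -2],
  ],
)

```text
t: 34.2
eef_pos: [559.7, 203.6, 343.5]
orientation: [0.0, 1.0, 0.018, 0.0]
ft_force: [0.0, -0.2, -2.2]
grip_width: 48.1
```

```bash
python3 - <<'E'
from plan import *
p=cap("wrist");save(p,"w24")
plan((560.5,205,255,2))
E
```

```text
t34.2 pos [559.8 203.7 343.6] yaw 2.1 tilt 0.03 w 48.3 F [-0.3 -1.3 -2.2] J [ 19.  26. 100.  -0.  54.  17.]
row [0.7, -1.3, 88.6] turn 0.1 n>= 2.0
```

View pics/w24.png

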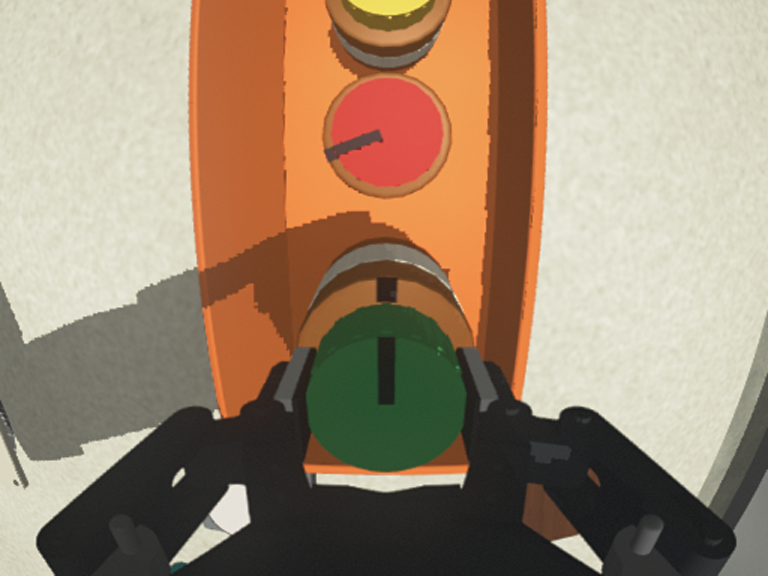

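Emit:
arm_command(
  moves=[
    [0, 0, -1, 35, 0],
    [0, 0, -1, 68, 0],
    [0, 0, -1, 84, 0],
    [0, 0, -1, 88, 0],
    [0, 0, -1, 90, 0],
    [0, 0, -1, 90, 0],
    [0.9, 0, -1, 90, 0],
    [0.9, 0, -1, 90, 0],
    [0.9, 0, -1, 90, 0],
    [0.9, 0, -1, 50, 0],
    [0.9, 0, -1, -10, 0],
    [0.9, 0, -1, -40, 0],
  ],
)

```text
t: 35.75
eef_pos: [560.5, 205.7, 386.3]
orientation: [-0.001, 1.0, 0.018, 0.002]
ft_force: [0.2, -0.7, -0.4]
grip_width: 77.3
```

```bash
python3 - <<'E'
from plan import *
from caps import *
t=cap("top");save(t,"t25")
for c in HS: print(c,fitcap(t,c)[:1])
im=cv2.imread("pics/t25.png")
cv2.imwrite("pics/t25b.png",cv2.resize(im[300:400,460:580],None,fx=5,fy=5,interpolation=cv2.INTER_CUBIC))
plan((430.5,-316,390,0))
E
```

```text
yellow [(488, array([450.1, 355.6]), [440, 335, 20, 49], array([ 178.6, -545.6]))]
red []
green [(63, array([109.8, 168.8]), [106, 163, 9, 14], array([567.4, 221.1]))]
blue [(396, array([347.8, 237.6]), [336, 227, 24, 22], array([ 430.1, -316.2]))]
t35.8 pos [561.3 205.9 389.4] yaw 2.1 tilt 0.49 w 77.0 F [1.  0.  2.3] J [19. 23. 98.  0. 59. 17.]
row [-150.0, 516.7, -3.0] turn 2.1 n>= 9.0
```

View pics/t25b.png

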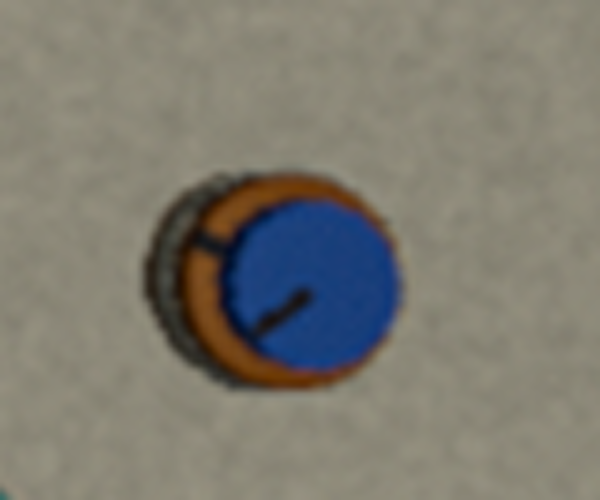

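View pics/t25.png

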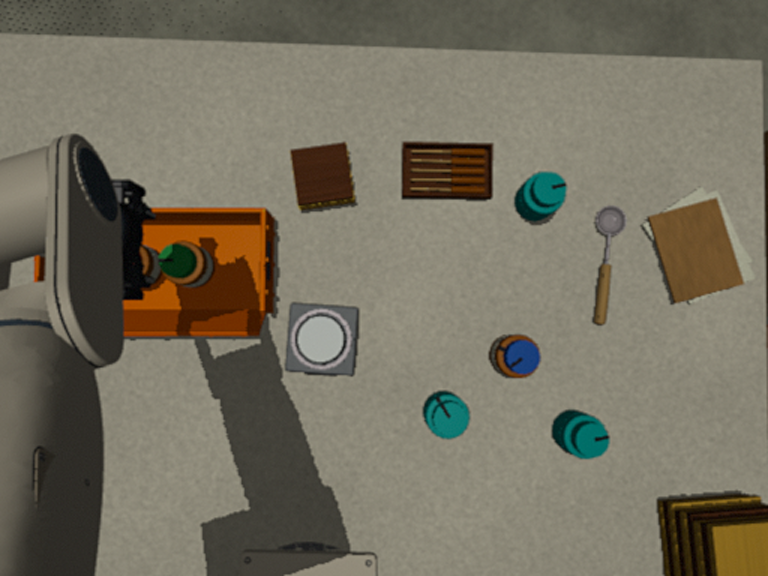

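Emit:
arm_command(
  moves=[
    [0.9, -10, 50, 0, 0],
    [0.9, -25, 100, 0, -5],
    [0.9, -42, 155, 0, -10],
    [0.9, -60, 210, 0, -15],
    [0.9, -77, 268, 0, -20],
    [0.9, -94, 325, 0, -25],
    [0.9, -110, 380, 0, -30],
    [0.9, -128, 435, 0, -35],
    [0.9, -143, 490, 20, -38],
    [0.9, -149, 516, 40, -38],
    [0.9, -149, 516, 60, -38],
    [0.9, -149, 516, 60, -38],
  ],
)

```text
t: 37.3
eef_pos: [429.4, -315.8, 321.5]
orientation: [-0.001, 0.939, 0.343, -0.001]
ft_force: [-0.1, 1.3, -0.3]
grip_width: 77.3
```

```bash
python3 - <<'E'
from plan import *
p=cap("wrist");save(p,"w26")
plan((430.7,-315.8,249,40))
E
```

```text
t37.4 pos [ 429.9 -315.7  322.5] yaw 40.1 tilt 0.1 w 76.6 F [-0.6  0.5  0.3] J [-38.  23. 108.   0.  49. -78.]
row [0.6, 0.8, 73.5] turn 0.1 n>= 2.0
```

View pics/w26.png

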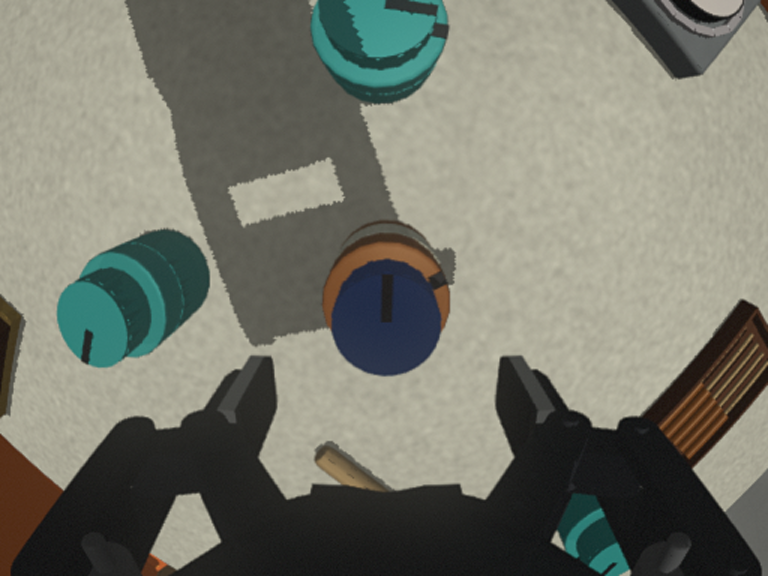

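Emit:
arm_command(
  moves=[
    [0.9, 1, 1, 35, 0],
    [0.9, 1, 1, 65, 0],
    [0.9, 1, 1, 73, 0],
    [0.9, 1, 1, 73, 0],
    [0, 1, 1, 74, 0],
    [0, 1, 1, 74, 0],
    [0, 1, 1, 74, 0],
    [0, 1, 1, 74, 0],
    [0, 1, 1, 75, 0],
    [0, 1, 1, 75, 0],
  ],
)

```text
t: 38.6
eef_pos: [431.8, -316.6, 250.3]
orientation: [0.001, 0.939, 0.343, 0.001]
ft_force: [-3.9, -0.7, 14.2]
grip_width: 48.7
```

Emit:
arm_command(
  moves=[
    [0, 0, 0, 1, 10],
    [0, 0, 0, 1, 20],
    [0, 0, 0, 1, 30],
    [0, 0, 0, 1, 40],
    [0, 0, 0, 1, 50],
    [0, 0, 0, 1, 60],
    [0, 0, 0, 1, 70],
    [0, 0, 0, 1, 78],
    [0, 0, 0, 1, 78],
  ],
)

```text
t: 39.72
eef_pos: [433.4, -316.9, 250.0]
orientation: [0.001, 0.946, -0.325, 0.004]
ft_force: [3.4, 1.5, 13.2]
grip_width: 48.4
```

```bash
python3 - <<'E'
from plan import *
p=cap("wrist");save(p,"w27")
plan((430.7,-316,372,-38),(447,-11,345,0),(447,-11,312,0))
E
```

```text
t39.8 pos [ 433.4 -316.9  250. ] yaw -37.9 tilt 0.47 w 48.3 F [ 2.   1.2 12.8] J [-37.  30. 110.   0.  40.   0.]
row [-1.7, 0.8, -122.0] turn 0.1 n>= 2.0
row [-176.5, -249.8, -96.3] turn -37.9 n>= 5.0
row [-176.7, -249.8, -63.3] turn -37.9 n>= 1.0
```

View pics/w27.png

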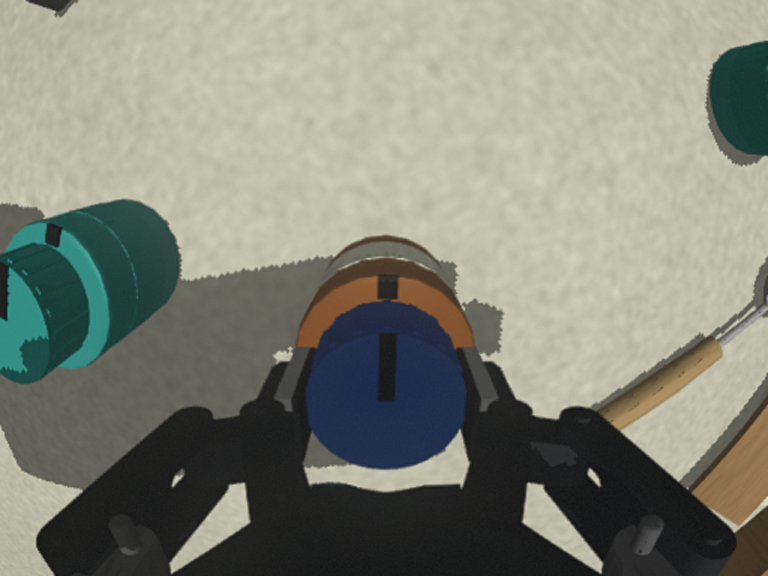

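Emit:
arm_command(
  moves=[
    [0, -1, 0, -60, 0],
    [0, -1, 0, -122, 0],
    [0, -25, -36, -122, -7],
    [0, -55, -78, -122, -14],
    [0, -88, -125, -118, -21],
    [0, -120, -170, -112, -28],
    [0, -150, -212, -105, -34],
    [0, -170, -240, -95, -38],
    [0, -176, -250, -80, -38],
    [0, -176, -250, -65, -38],
    [0, -176, -250, -65, -38],
    [0, -176, -250, -65, -38],
  ],
)

```text
t: 41.28
eef_pos: [446.2, -11.4, 312.0]
orientation: [0.0, 1.0, 0.0, -0.0]
ft_force: [0.1, 0.4, -3.0]
grip_width: 48.2
```

```bash
python3 - <<'E'
from plan import *
p=cap("wrist");save(p,"w28")
plan((447,-11,302,0))
E
```

```text
t41.3 pos [446.3 -11.3 312.3] yaw 0.0 tilt 0.02 w 48.5 F [ 0.1  0.6 -2.6] J [ -3.  18. 119.  -0.  43.  -3.]
row [0.7, -0.3, 10.3] turn 0.0 n>= 1.0
```

View pics/w28.png

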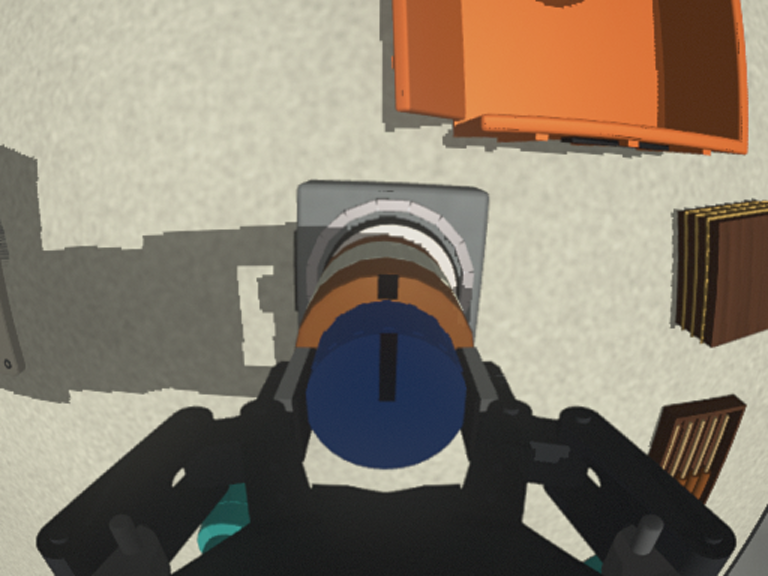

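Emit:
arm_command(
  moves=[
    [0, 1, 0, 8, 0],
    [0, 1, 0, 15, 0],
    [0, 1, 0, 20, 0],
    [0, 1, 0, 22, 0],
    [0, 1, 0, 23, 0],
    [0, 1, 0, 23, 0],
    [0, 1, 0, 23, 0],
    [0, 1, 0, 23, 0],
    [0, 1, 0, 23, 0],
  ],
)

```text
t: 42.45
eef_pos: [447.5, -10.6, 291.7]
orientation: [0.0, 1.0, 0.001, 0.001]
ft_force: [-11.4, -1.6, 40.8]
grip_width: 48.4
```

```bash
python3 - <<'E'
from plan import *
plan((447,-11,380,0),(563,123,345,2))
E
```

```text
t42.5 pos [447.5 -10.6 291.7] yaw 0.1 tilt 0.11 w 48.4 F [-11.4  -1.6  40.8] J [ -3.  20. 120.  -0.  40.  -3.]
row [-0.3, 0.4, -88.3] turn 0.1 n>= 2.0
row [115.9, -133.3, -53.2] turn -1.9 n>= 3.0
```

Emit:
arm_command(
  moves=[
    [0, 0, 0, -45, 0],
    [0, 0, 0, -88, 0],
    [0, 35, -40, -88, -2],
    [0, 70, -82, -88, -2],
    [0, 105, -122, -80, -2],
    [0, 116, -135, -65, -2],
    [0, 116, -135, -55, -2],
    [0, 116, -135, -55, -2],
    [0, 116, -135, -55, -2],
  ],
)

```text
t: 43.58
eef_pos: [562.4, 124.1, 344.2]
orientation: [0.0, 1.0, 0.018, -0.0]
ft_force: [-0.0, 0.8, -3.7]
grip_width: 48.0
```

```bash
python3 - <<'E'
from plan import *
p=cap("wrist");save(p,"w29")
plan((563,125,255.5,2))
E
```

```text
t43.6 pos [562.5 124.1 344.6] yaw 2.1 tilt 0.03 w 48.5 F [-0.1 -0.2 -3.3] J [ 11.  25. 102.  -0.  53.   9.]
row [0.4, -0.9, 89.1] turn 0.1 n>= 2.0
```

View pics/w29.png

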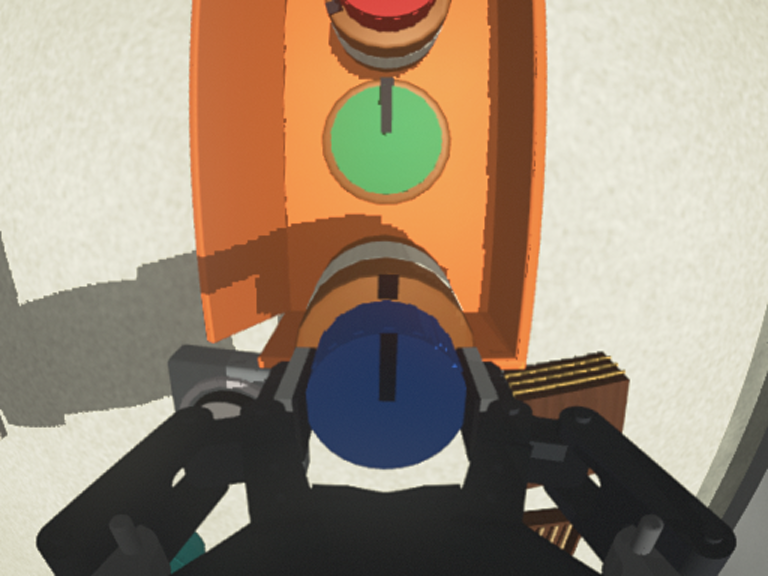

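Emit:
arm_command(
  moves=[
    [0, 0, -1, 35, 0],
    [0, 0, -1, 68, 0],
    [0, 0, -1, 84, 0],
    [0, 0, -1, 88, 0],
    [0, 0, -1, 90, 0],
    [0, 0, -1, 90, 0],
  ],
)

```text
t: 44.38
eef_pos: [562.4, 125.6, 256.6]
orientation: [0.0, 1.0, 0.018, -0.001]
ft_force: [-9.5, -1.6, 13.2]
grip_width: 48.4
```

Emit:
arm_command(
  moves=[
    [0.9, 0, 0, 0, 0],
    [0.9, 0, 0, 0, 0],
    [0.9, 0, 0, 0, 0],
    [0.9, 0, 0, -40, 0],
    [0.9, 0, 0, -100, 0],
    [0.9, 0, 0, -140, 0],
    [0.9, 0, 0, -140, 0],
  ],
)

```text
t: 45.25
eef_pos: [563.8, 126.0, 397.8]
orientation: [-0.001, 1.0, 0.019, 0.004]
ft_force: [-0.1, 0.8, 0.2]
grip_width: 77.4
```

```bash
python3 - <<'E'
from plan import *
p=cap("wrist");save(p,"w30")
p=cap("scene");save(p,"s30")
plan((430,20,390,2))
E
```

```text
t45.4 pos [562.5 125.8 394. ] yaw 2.1 tilt 0.02 w 77.0 F [ 0.1  0.  -0.2] J [ 11.  21. 100.  -0.  59.   9.]
row [-136.4, 100.8, 3.9] turn 0.1 n>= 3.0
```

View pics/w30.png

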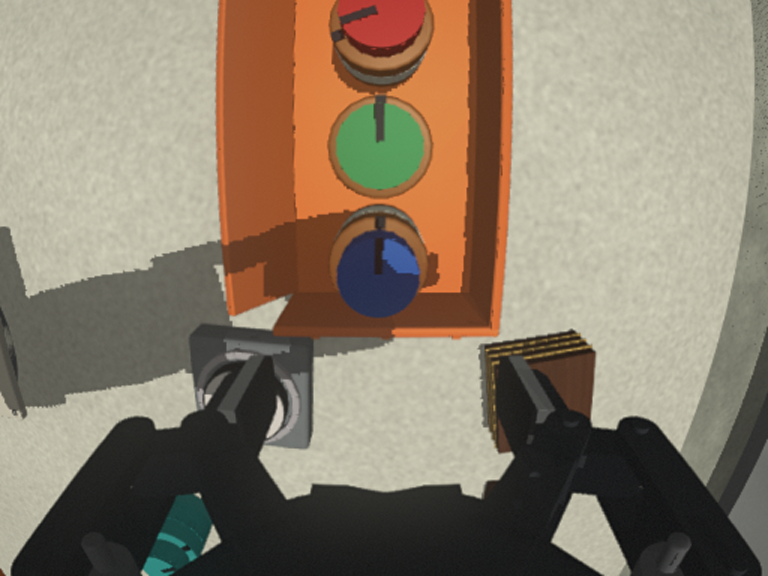

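View pics/s30.png

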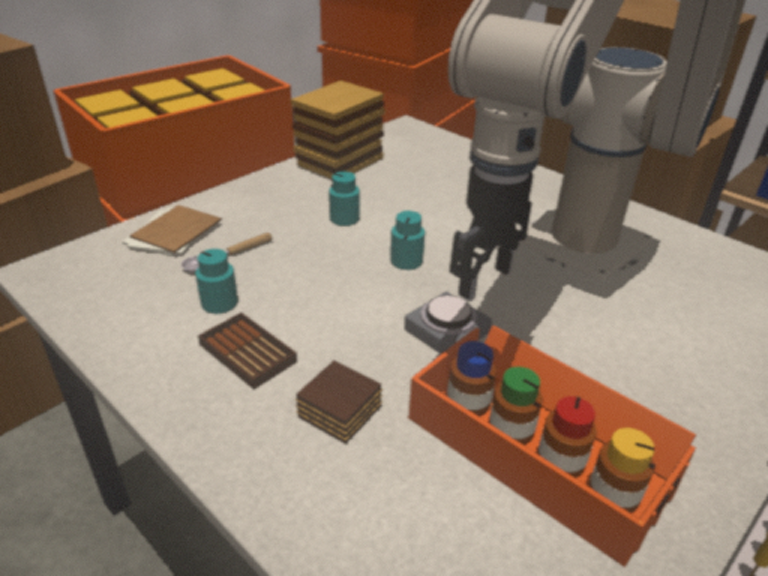

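```bash
python3 - <<'E'
from plan import *
plan((415,245,390,90),(415,245,228,90),(430,245,228,90),(472,245,236,90))
E
```

```text
t45.4 pos [562.5 125.8 394. ] yaw 2.1 tilt 0.02 w 77.0 F [ 0.1  0.  -0.2] J [ 11.  21. 100.  -0.  59.   9.]
row [-143.0, -124.6, 3.9] turn -87.9 n>= 9.0
row [-143.1, -124.6, 165.9] turn -87.9 n>= 3.0
row [-128.1, -124.0, 165.9] turn -87.9 n>= 1.0
row [-86.1, -122.5, 158.0] turn -87.9 n>= 1.0
```

Emit:
arm_command(
  moves=[
    [0, -25, -22, 0, -10],
    [0, -50, -44, 0, -20],
    [0, -75, -66, 0, -30],
    [0, -100, -88, 0, -40],
    [0, -125, -110, 0, -50],
    [0, -143, -125, 0, -60],
    [0, -143, -125, 0, -70],
    [0, -143, -125, 10, -80],
    [0, -143, -125, 30, -88],
    [0, -143, -125, 80, -88],
    [0, -143, -125, 100, -88],
    [0, -143, -125, 100, -88],
  ],
)

```text
t: 46.85
eef_pos: [414.0, 244.8, 291.3]
orientation: [-0.001, 0.706, 0.708, -0.003]
ft_force: [0.1, 0.1, 0.3]
grip_width: -0.1
```

```bash
python3 - <<'E'
from plan import *
p=cap("wrist");save(p,"w31")
p=cap("scene");save(p,"s31")
plan((415,245,228,90))
E
```

```text
t47.0 pos [415.1 245.4 293.6] yaw 90.1 tilt 0.1 w 0.0 F [ 0.4  0.5 -0.8] J [ 29.  22. 115.   0.  42. -61.]
row [-0.3, 0.0, 65.6] turn 0.1 n>= 2.0
```

View pics/w31.png

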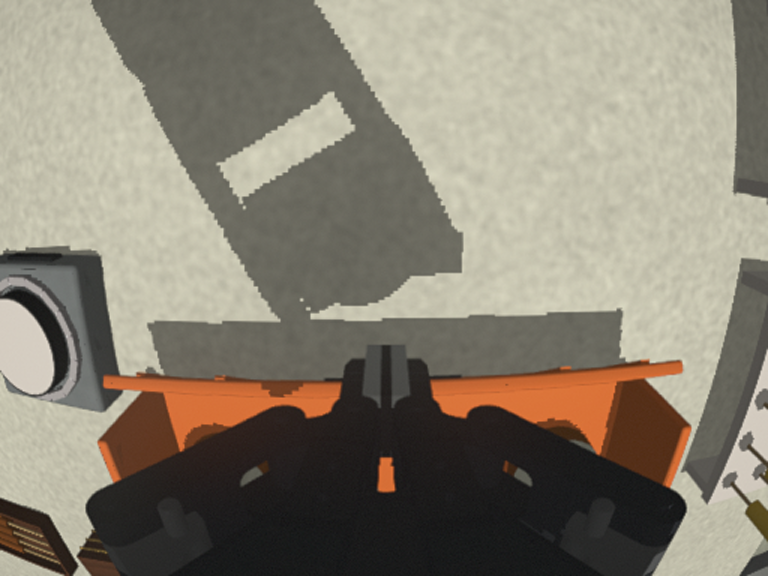

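View pics/s31.png

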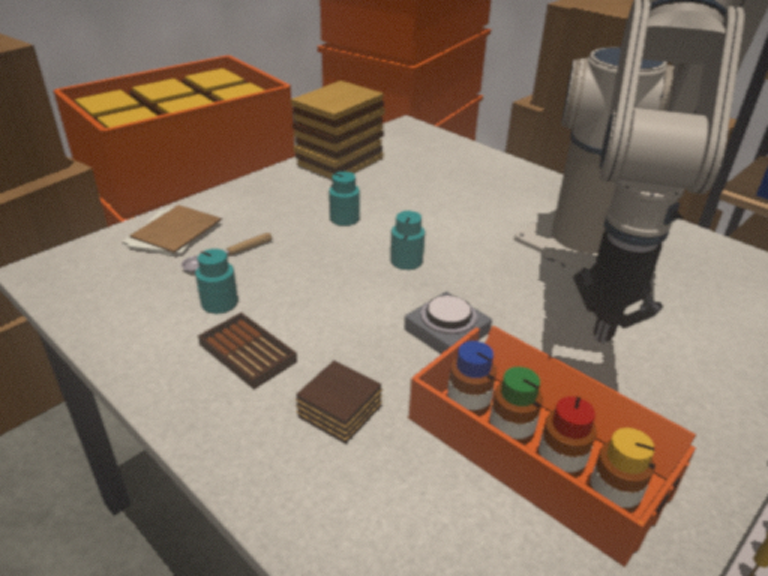

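Emit:
arm_command(
  moves=[
    [0, 0, -8, 0, 0],
    [0, 0, -8, 35, 0],
    [0, 0, -8, 65, 0],
    [0, 0, -8, 65, 0],
    [0, 0, -8, 65, 0],
  ],
)

```text
t: 47.58
eef_pos: [407.4, 245.7, 230.2]
orientation: [0.0, 0.706, 0.708, 0.001]
ft_force: [-0.2, -0.4, -0.5]
grip_width: 0.2
```

```bash
python3 - <<'E'
from plan import *
p=cap("wrist");save(p,"w32")
plan((430,245,228,90),(472,245,236,90))
E
```

```text
t47.6 pos [407.6 245.7 230.4] yaw 90.1 tilt 0.12 w 0.4 F [-0.2 -0.2  0.4] J [ 30.  29. 118.  -0.  33. -60.]
row [-0.8, 22.4, 2.4] turn 0.1 n>= 1.0
row [-0.8, 64.4, -5.5] turn 0.1 n>= 1.0
```

View pics/w32.png

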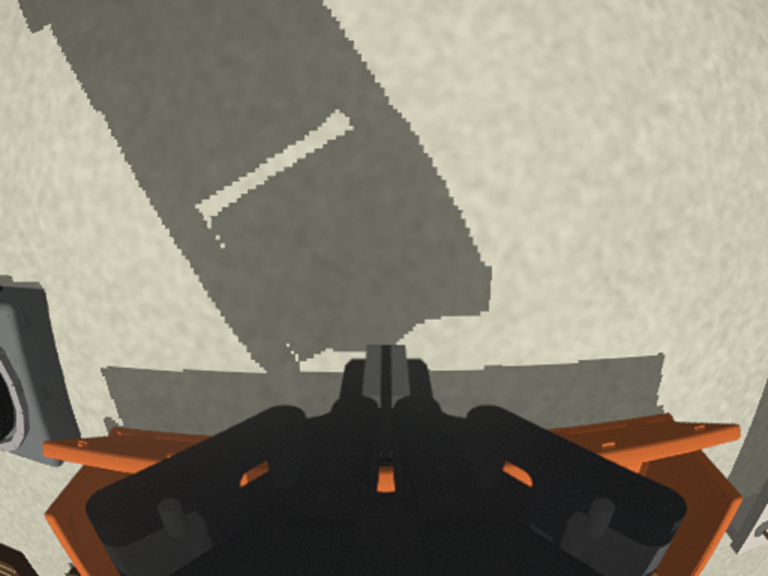

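Emit:
arm_command(
  moves=[
    [0, 0, 10, 0, 0],
    [0, 0, 20, 0, 0],
    [0, 0, 27, -1, 0],
    [0, 0, 34, -2, 0],
    [0, 0, 41, -3, 0],
    [0, 0, 48, -4, 0],
    [0, 0, 54, -5, 0],
    [0, 0, 58, -5, 0],
    [0, 0, 58, -5, 0],
  ],
)

```text
t: 48.75
eef_pos: [465.7, 245.6, 234.0]
orientation: [0.0, 0.706, 0.708, 0.0]
ft_force: [-0.2, -0.1, -0.7]
grip_width: 0.2
```

Emit:
arm_command(
  moves=[
    [0, 0, 3, 0, 0],
    [0, 0, 5, 0, 0],
    [0, 0, 5, 0, 0],
  ],
)

```text
t: 49.12
eef_pos: [470.3, 245.6, 234.0]
orientation: [0.0, 0.706, 0.708, 0.0]
ft_force: [-0.8, 0.1, -0.0]
grip_width: 0.2
```

```bash
python3 - <<'E'
from plan import *
p=cap("wrist");save(p,"w33")
p=cap("scene");save(p,"s33")
plan()
E
```

```text
t49.2 pos [470.3 245.6 234.1] yaw 90.1 tilt 0.03 w -0.0 F [-0.7 -0.7 -0. ] J [ 26.  32. 111.  -0.  38. -64.]
```

View pics/s33.png

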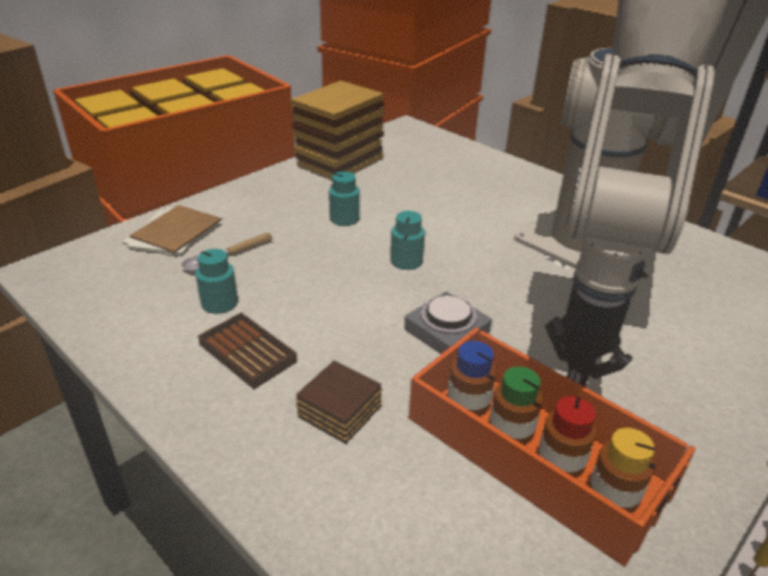

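Emit:
arm_command(
  moves=[
    [0, 0, 2, 0, 0],
    [0, 0, 4, 0, 0],
    [0, 0, 4, 0, 0],
  ],
)

```text
t: 49.6
eef_pos: [472.6, 245.6, 233.9]
orientation: [-0.001, 0.706, 0.708, -0.002]
ft_force: [-11.3, 3.6, 8.3]
grip_width: -0.0
```

Emit:
arm_command(
  moves=[
    [0, 0, 2, 0, 0],
    [0, 0, 3, 0, 0],
    [0, 0, 3, 0, 0],
  ],
)

```text
t: 49.98
eef_pos: [473.6, 245.6, 233.8]
orientation: [-0.003, 0.707, 0.708, -0.004]
ft_force: [-20.6, 6.0, 16.5]
grip_width: -0.1
```

Emit:
arm_command(
  moves=[
    [0, 0, -15, 0, 0],
    [0, 0, -40, 0, 0],
    [0, 0, -60, 0, 0],
    [0, 0, -60, -60, 0],
    [0, 0, -60, -120, 0],
    [0, -60, -60, -150, 0],
    [0, -120, -60, -150, 0],
    [0, -180, -60, -150, 0],
    [0, -240, -60, -150, 0],
    [0, -280, -60, -150, 0],
    [0, -280, -60, -150, 0],
    [0, -280, -60, -150, 0],
  ],
)

```text
t: 51.48
eef_pos: [417.7, -34.5, 384.0]
orientation: [0.0, 0.707, 0.708, 0.0]
ft_force: [0.4, 0.2, -0.6]
grip_width: -0.2
```

```bash
python3 - <<'E'
from plan import *
plan()
p=cap("scene");save(p,"s34")
t=cap("top");save(t,"t34")
im=t["pixels"][125:235,10:180]
cv2.imwrite("pics/t34z.png",cv2.cvtColor(cv2.resize(im,None,fx=4.5,fy=4.5,interpolation=cv2.INTER_CUBIC),cv2.COLOR_RGB2BGR))
E
```

```text
t51.5 pos [417.7 -34.5 384. ] yaw 90.1 tilt 0.02 w -0.2 F [ 0.4  0.2 -0.6] J [ -6.   8. 119.   0.  52. -96.]
```

View pics/t34z.png

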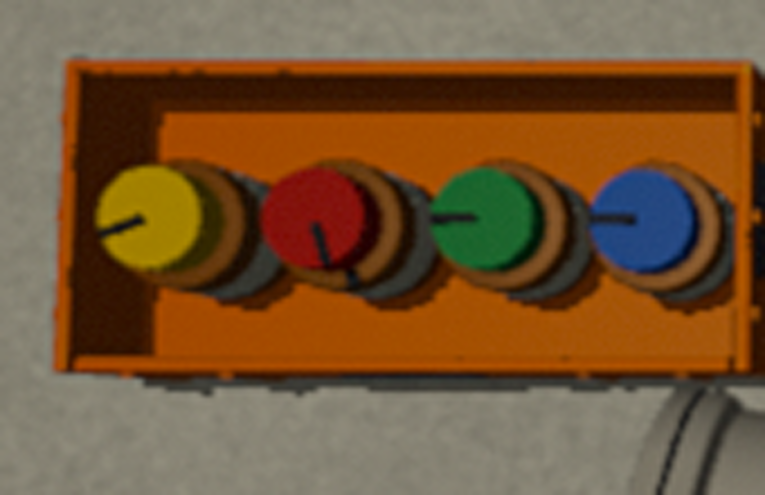

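View pics/s34.png

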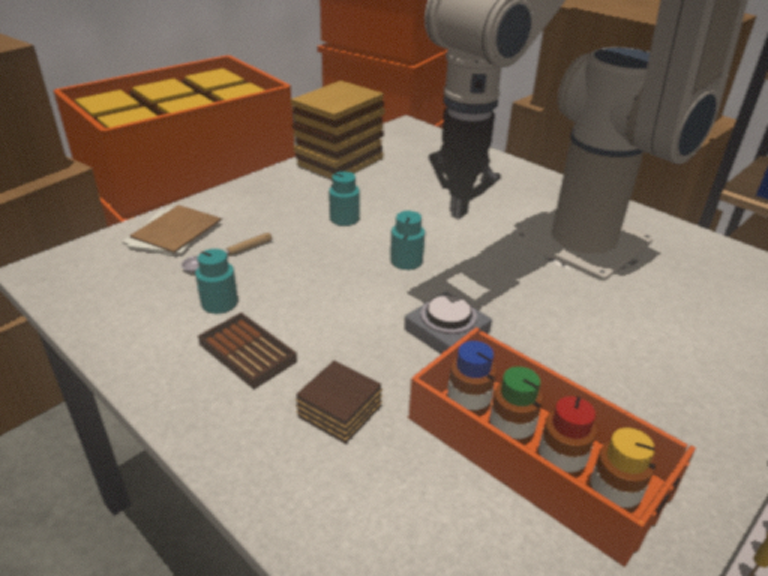

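```bash
python3 - <<'E'
from h import *
s=cap("scene")
im=s["pixels"][210:370,270:470]
cv2.imwrite("pics/s35.png",cv2.cvtColor(cv2.resize(im,None,fx=3.7,fy=3.7,interpolation=cv2.INTER_CUBIC),cv2.COLOR_RGB2BGR))
E
```

```text
(no output)
```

View pics/s35.png

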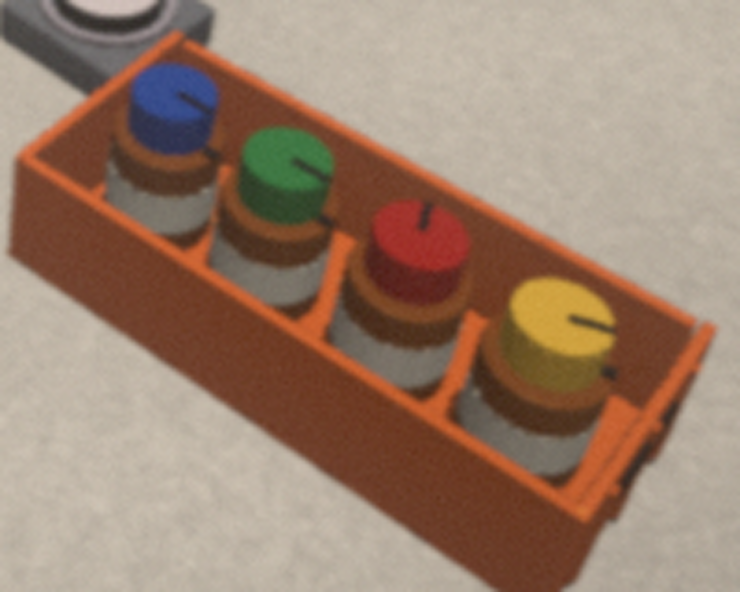

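Every cap bar points at its mark, the jars stand upright and the gate is flush, so I'm handing in.

```bash
python3 -c "
from station import bot
print(bot.sign_off(), bot.get_obs()['t'])"
```

```text
the job is handed in; nothing more can be done
the job is handed in; nothing more can be done
```

All four jars were present. I screwed each cap tight and pressed the jars on the pad in the order yellow, red, green, blue. I then stood them upright in the crate, pushed the gate up to its stop and handed in at about 52 s; sign-off gives no verdict.

- **Pressing:** the pad went fully down each time; the tool height matched the 42 mm face, with 34 to 48 N at the wrist against the 12 N spring.
- **Caps:** the last pictures show the bar on the mark for yellow, green and blue. In the last scene view red's mark was hidden behind its cap; the top view showed red's bar and mark lined up.
- **Gate and bystanders:** the gate sits flush with the crate ends. The trays, spoon and turquoise look-alikes looked untouched, by eye only.
- **What went wrong on the way:** on the first try the yellow jar turned together with its cap because I had lifted it slightly. Pressing it down on the bench while turning fixed that. The green jar was knocked about 2 cm aside mid-run, so I measured its position again before gripping it.

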